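# Pack the coin tubes and pin the cash box shut

### The job

Put the coin money away: take the loose cap off every coin tube that still has one and set each cap flat in a well of its own in the wooden cap tray, and stand all three open tubes upright, each in its own pocket inside the open cash box, keeping the tubes upright all the time so that no coins spill. Then close the lid fully and lock it by dropping the steel pin all the way down through the hasp tab and the lug below it until its head sits on the tab. Leave the other things on the desk where they are.

Things in the scene. Friction and masses are not known exactly. Their poses are not given: they have to be found in the camera images.
- cashbox: fixed grey tin cash box, 140 x 220 x 70 mm (local x, y, z), walls 3 mm, floor 4 mm. Origin: centre of its underside; local x points from the front (lug) to the hinge. A wooden insert, 16 mm high above the floor, has three 46 x 46 mm pockets in a row, centred at local x = -10 mm and y = -58, 0, 58 mm, their floor at z = 4 mm. A lug with a hole (hasp_hole) stands out 36 mm in front.
- lid (a joint): lid hinge, rad: 0 shut, 1.57 upright, more leans back; starts open; stiff, stays where left. Hinge line along the box's y at local x = 70, z = 70 mm. Lid plate 140 x 220 mm, 6 mm thick (shut: z 70 to 76 mm); on its free edge a hasp tab 36 x 44 mm, 6 mm thick, with a 12 mm hole 158 mm from the hinge, right above the lug's hole when shut. 66 mm of height inside when shut.
- hasp_hole (a point): centre of the hole (12 mm wide) in the fixed front lug of the cash box, at the lug's upper face, 62 mm above the desk; the lug is 6 mm thick. Axes as the cash box.
- cap_tray: loose brown wooden cap tray, 150 x 56 x 12 mm, walls 4 mm, with three wells about 45 x 48 mm side by side along its local x, centred at local x = -49, 0 and +49 mm (dividers 4 mm thick between them); the wells' floor is 4 mm above the underside. Origin: centre of its underside.
- pin_stand: dark wooden block 50 x 50 x 40 mm, fixed, with an upright 12 mm hole in its middle, where the pin stands. Origin: centre of its underside.
- pin: loose steel locking pin: shaft 8 mm thick, 36 mm long with a tapered tip, and above it a round head 18 mm across and 18 mm high. Origin: the tip of the shaft; z points from tip to head. At the start its head rests on the stand with the tip 4 mm above the desk.
- tube1: white plastic coin tube full of coins: 36 mm across and 52 mm high, above that a neck 23 mm across and 10 mm high (62 mm in all; 74 mm with the cap on). Origin: centre of its underside; z up along the tube. About 150 g.
- tube2: white plastic coin tube full of coins: 36 mm across and 52 mm high, above that a neck 23 mm across and 10 mm high (62 mm in all; 74 mm with the cap on). Origin: centre of its underside; z up along the tube. About 150 g.
- tube3: white plastic coin tube full of coins: 36 mm across and 52 mm high, above that a neck 23 mm across and 10 mm high (62 mm in all; 74 mm with the cap on). Origin: centre of its underside; z up along the tube. About 150 g.
- cap1_mid (a point): middle of the loose grey cap that sits on coin tube 1 at the start (may be absent: then that tube is already open): a round cup-shaped cap 34 mm across and 22 mm high, its skirt resting on the tube's shoulder; this point lies on its axis, 11 mm below its top. z points to the closed top.
- cap2_mid (a point): middle of the loose grey cap that sits on coin tube 2 at the start (may be absent: then that tube is already open): a round cup-shaped cap 34 mm across and 22 mm high, its skirt resting on the tube's shoulder; this point lies on its axis, 11 mm below its top. z points to the closed top.
- cap3_mid (a point): middle of the loose grey cap that sits on coin tube 3 at the start (may be absent: then that tube is already open): a round cup-shaped cap 34 mm across and 22 mm high, its skirt resting on the tube's shoulder; this point lies on its axis, 11 mm below its top. z points to the closed top.
- yoyo: red wooden yo-yo lying flat, 56 mm across, 32 mm high; origin under its centre; leave alone
- compass: nickel-plated drawing compass lying flat, about 130 mm long; origin at its hinge; leave alone
- eraser: blackboard eraser, 110 x 45 x 34 mm; leave alone
- chalk_box: cardboard chalk box, 80 x 110 x 35 mm; leave alone
Mind the look-alikes: they are no part of the job. Leave any green or orange look-alike of the part that bears cap3_mid alone.

How it is judged:
By the outcome, as a careful person would: the job done as asked, in the order asked, and still so for the second after the job is handed in, with the robot touching nothing.
Of cap1, cap2, cap3 only 2 to 3 are there at a start; the rules pass over those that are not, and their reading is None.
At some moment in a run one of cap_tray may be knocked a few centimetres aside while the robot is not near it.
It also fails if it takes over 210 s, if anything falls off the work surface, if the arm or the gripper's body presses on something with over 40 N, if the wrist force passes 120 N, or if a joint passes its speed limit or range.

### The arm

A 6-joint arm with a two-finger parallel gripper is mounted at the origin on the work surface. World frame = base frame: x ahead of the robot, y to its left, z up, the work surface at z = 0. Lengths are in mm, angles in rad, forces in N, time in s.
With the tool pointing down it reaches from about 375 to 975 mm from the base axis. Payload 3.8 kg.
Tool frame: the origin (TCP) lies midway between the tips of the shut fingers; the grasp point (between the pads) lies 19 mm behind it (bot.hold_point_z is the z of the grasp point in the tool frame, in mm); z points along the fingers, y is the line along which they close (so a half turn about z gives the same grasp; the last joint's range is limited). The gripper opens to 88 mm and grips with 3 to 60 N. Pads are 18 mm wide; open, the fingers measure 123 mm over their backs; the gripper's body (75 mm by 187 mm) begins 45 mm behind the grasp point.
Start: joints at [-1.159, 0.264, 1.604, -0, 1.274, -0.037], TCP at [292.866, -608.151, 238.706] pointing down, gripper open.
Joint ranges: [-2.63, 2.63], [-0.94, 2.18], [0.31, 2.57], [-1.31, 4.45], [0, 2.66], [-2.55, 2.55]. Speed limits (rad/s): [2.57, 2.57, 3.14, 3.14, 3.14, 3.14].

### API

Orientations are given as [roll, pitch, yaw] about the fixed x, y, z axes, in that order (R = Rz(yaw) Ry(pitch) Rx(roll)).
In Python, from station import readout, grab_frame, camera_model, bot gives the robot as it stands. The module is installed in compiled form; this text tells all that it offers.
- The arm moves only by the tool send_rows, never from a script. Its argument "commands" is a list of rows, each an object with "linear": the shift along the tool's x, y, z each as a share of 0.25 m, from -1 to 1, a list of three; "twist": the turn, a rotation vector about the tool's x, y, z each as a share of pi/2 rad, from -1 to 1, a list of three; "jaw": the finger opening in mm, from 0 to 88.1. In form: [{"linear": [tx, ty, tz], "twist": [rx, ry, rz], "jaw": jaw}, ...]. A call has 1 to 10 rows; each row is the pose to reach, as a shift and turn from the pose commanded when the call began, along the tool's axes at that moment; what a row does not reach only later rows make up. A row lasts 1/8 s, in which the tool goes at most 62.5 mm and 10.7 degrees, less where a joint would pass 70% of its speed; a pose out of reach is approached as far as the arm can. A call with a number of a shift or a turn outside -1 to 1 is refused whole. A call with a gripper value outside its range is refused whole. The fingers move at their own pace and stop on an object; "newtons" is the grip in N (left out, the last holds). Time passes only in rows, so rows that repeat a pose let the fingers close. It gives the time, the measured TCP pose, the force, the opening and the grip force at its end, in the units of the state.
- readout.get_obs(): the state, without advancing time (a new reading comes with each control period).
- grab_frame(name): name is "scene" or "side" or "wrist"; returns the picture (480x640x3 uint8, red, green, blue); there is no depth.
- camera_model(name): a dict with "intrinsics" (3x3 intrinsics, pixels), "view" (4x4, takes a point from world to camera coordinates). Camera axes: x right, y up, looking along -z (the intrinsics and any distortion apply to the point x, -y, -z); pixel columns grow to the right and rows downward; lengths in mm; the calibration is good to about 2 mm. A picture is of the moment at which its call begins: read the wrist's pose just before it. camera_model takes no time and is no camera call; for the wrist camera it gives the pose at the moment of the call.
- bot.hand_in(): hands the job in; it is judged then, once.
The state is a dict: "time": time; "q": joint angles; "joint_velocities": joint speeds; "joint_efforts": joint torques, N m; "tool_pos": TCP position; "ee_rot": TCP orientation; "contact_force": force on the tool from outside, world axes, zero at the start; "torque": the same for the moment, N m; "finger_gap": finger opening in mm; "finger_force": force on a finger pad.
Only numpy, scipy, OpenCV 4.12 (cv2) and the standard library are available. Lean on these libraries where they do the work, as an engineer would, in place of code of your own. Each camera call takes 0.05 s, during which the arm holds its last target. There are 200 camera calls.

## Working session

There is one attempt and no reset: what is moved stays moved. The work goes in short steps, Python scripts to look and compute and a tool call to move; the robot and the scene stay as the last step left them, time stands still between calls to the robot, and variables do not carry over. Pictures are saved under pics/ and viewed, at most 14 in all, crops included, and the job is handed in when it is done.

Besides the shell and the picture viewer there is one more tool, called after "Call:" as name([rows], argument=value, ...), one row to a line, values as JSON. send_rows: Moves the arm, as the interface text tells. Shift numbers are shares of 0.25 m and turn numbers shares of pi/2 rad, none past 1 either way. Its arguments: {"type":"object","properties":{"commands":{"type":"array"},"newtons":{"type":"number"}},"required":["commands"]}

```bash
mkdir -p pics
python3 - <<'E'
from station import readout, grab_frame, camera_model, bot
import cv2,numpy as np
np.set_printoptions(precision=4,suppress=True)
o=readout.get_obs(); print(o['time'],o['tool_pos'],o['ee_rot'],o['finger_gap'],bot.hold_point_z)
for n in ("scene","side"):
    m=camera_model(n); print(n,{k:(np.array(v) if not isinstance(v,str) else v) for k,v in m.items()})
    cv2.imwrite(f"pics/{n}0.png",grab_frame(n)[:,:,::-1])
E
```

```text
0.0 [ 292.5796 -607.5145  237.3912] [-3.1394 -0.0001  0.4488] 88.07837755159788 -18.700000000000003
scene {'intrinsics': array([[468.2609,   0.    , 321.1003],
       [  0.    , 468.2609, 235.3252],
       [  0.    ,   0.    ,   1.    ]]), 'view': array([[    0.5291,     0.8486,    -0.0002,  -222.1534],
       [   -0.5794,     0.3615,     0.7305,   250.6647],
       [    0.62  ,    -0.3863,     0.6829, -1337.0992],
       [    0.    ,     0.    ,     0.    ,     1.    ]])}
side {'intrinsics': array([[496.097 ,   0.    , 307.29  ],
       [  0.    , 496.097 , 241.1471],
       [  0.    ,   0.    ,   1.    ]]), 'view': array([[   0.7435,   -0.6683,    0.0229, -395.3172],
       [   0.3136,    0.3787,    0.8708, -225.6556],
       [  -0.5907,   -0.6402,    0.4912, -848.6753],
       [   0.    ,    0.    ,    0.    ,    1.    ]])}
```

View pics/scene0.png

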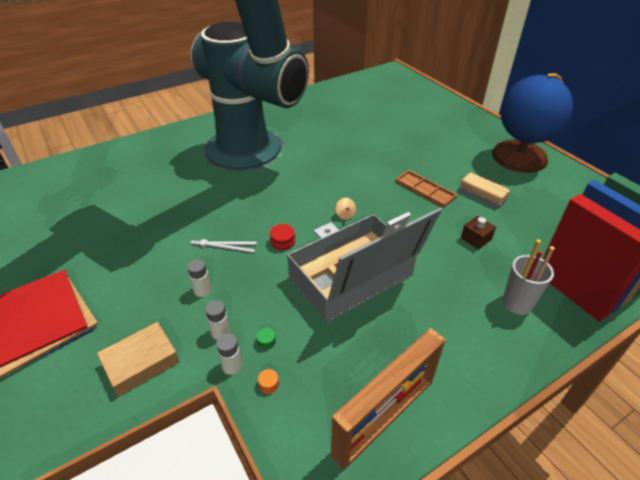

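View pics/side0.png

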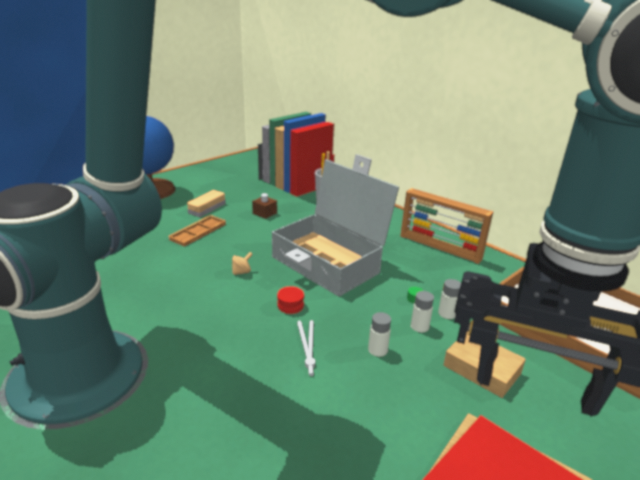

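The scene picture shows three white tubes with grey caps at about (199,270), (216,311) and (229,344). The green (266,337) and orange (268,381) caps are look-alikes to leave alone. The tray is at (426,188), the pin and stand at (479,228), and the open box at (355,262). The side picture agrees, with tubes at (380,335), (422,312) and (451,298). Next: rough positions by ray casting.

```bash
cat > h.py <<'E'
from station import readout, grab_frame, camera_model, bot
import cv2,numpy as np
from scipy.spatial.transform import Rotation as Ro
np.set_printoptions(precision=4,suppress=True)
def ray(m,uv):
    K=np.array(m['intrinsics']);V=np.array(m['view']);p=np.linalg.inv(K)@[uv[0],uv[1],1]
    R=V[:3,:3]; return -R.T@V[:3,3], R.T@(p*[1,-1,-1])
def plane(m,uv,z):
    c,d=ray(m,uv); return c+d*(z-c[2])/d[2]
def proj(m,P):
    V=np.array(m['view']);p=V[:3,:3]@np.asarray(P,float)+V[:3,3];q=np.array(m['intrinsics'])@(p*[1,-1,-1]);return q[:2]/q[2]
def tri(ms,uvs):
    A=np.zeros((3,3));b=np.zeros(3)
    for m,uv in zip(ms,uvs):
        c,d=ray(m,uv);d=d/np.linalg.norm(d);M=np.eye(3)-np.outer(d,d);A+=M;b+=M@c
    return np.linalg.solve(A,b)
def tool():
    o=readout.get_obs();return np.array(o['tool_pos']),Ro.from_euler('xyz',o['ee_rot']).as_matrix(),o
def move(P,yaw):
    """row numbers to bring the TCP to P, pointing down, tool rotation yaw"""
    p,R,o=tool(); G=Ro.from_euler('xyz',[np.pi,0,yaw]).as_matrix()
    l=R.T@(np.array(P)-p)/250; t=Ro.from_matrix(R.T@G).as_rotvec()/(np.pi/2)
    print('linear',l.round(4),'twist',t.round(4)); return l,t
E
python3 - <<'E'
from h import *
s,d=camera_model('scene'),camera_model('side')
for n,uv,z in [('t_a',(198,266),74),('t_b',(216,308),74),('t_c',(229,342),74),('tray',(426,188),8),('pin',(481,220),58),('top',(345,208),30),('yoyo',(282,232),32),('green',(266,337),20),('orange',(268,381),20),('lug',(327,231),62),('comp',(200,243),5),('chalk',(138,352),35),('eraser',(484,186),34),('boxcFL',(289,260),70),('boxBL',(333,317),0),('boxFR',(376,219),70),('boxBR',(413,267),70)]:
    print(n,plane(s,uv,z).round())
for n,uv,z in [('t_a',(381,320),74),('t_b',(425,298),74),('t_c',(451,287),74),('pin',(265,199),58),('tray',(198,230),8),('lug',(297,256),62)]: print(n,plane(d,uv,z).round())
m=camera_model('wrist');p,R,o=tool();V=np.array(m['view']);c=-V[:3,:3].T@V[:3,3]
print(m['intrinsics'],'cam in tool',R.T@(c-p),'\n',R.T@V[:3,:3].T)
E
```

```text
t_a [ 444. -293.   74.]
t_b [ 557. -304.   74.]
t_c [ 634. -313.   74.]
tray [428. 308.   8.]
pin [625. 283.  58.]
top [407.  74.  30.]
yoyo [403. -91.  32.]
green [ 622. -243.   20.]
orange [ 702. -280.   20.]
lug [481. -23.  62.]
comp [ 312. -251.    5.]
chalk [ 543. -447.   35.]
eraser [521. 408.  34.]
boxcFL [ 519. -136.   70.]
boxBL [ 636. -108.    0.]
boxFR [511.  82.  70.]
boxBR [662.  58.  70.]
t_a [ 434. -301.   74.]
t_b [ 548. -312.   74.]
t_c [ 618. -323.   74.]
pin [609. 260.  58.]
tray [423. 304.   8.]
lug [476. -26.  62.]
[[423.2395   0.     324.486 ]
 [  0.     423.2395 240.3892]
 [  0.       0.       1.    ]] cam in tool [  69.0627    0.6748 -146.2603] 
 [[-0.003   0.9642  0.2652]
 [ 1.      0.0029  0.001 ]
 [ 0.0002  0.2652 -0.9642]]
```

```bash
python3 -c "
from h import *
move([440,-390,320],0.2)"
```

```text
linear [ 0.9089 -0.5289 -0.3288] twist [-0.0013  0.0001  0.1584]
```

Call:
send_rows([
  {"linear": [0.9, -0.53, -0.33], "twist": [0, 0, 0.1584], "jaw": 60},
  {"linear": [0.9, -0.53, -0.33], "twist": [0, 0, 0.1584], "jaw": 60},
  {"linear": [0.9, -0.53, -0.33], "twist": [0, 0, 0.1584], "jaw": 60},
  {"linear": [0.9, -0.53, -0.33], "twist": [0, 0, 0.1584], "jaw": 60},
  {"linear": [0.9, -0.53, -0.33], "twist": [0, 0, 0.1584], "jaw": 60},
])

```text
time: 0.72
tool_pos: [439.9, -388.6, 322.5]
ee_rot: [3.141, -0.002, 0.203]
contact_force: [0.1, 0.1, 0.1]
finger_gap: 60.0
finger_force: 0.0
```

```bash
python3 -c "
from h import *
print(tool()[0],tool()[2]['ee_rot'],tool()[2]['time'])
move([590,-190,320],0)"
```

```text
[ 439.855  -388.5973  322.5155] [ 3.1408 -0.0015  0.2029] 0.725
linear [ 0.7483 -0.6571  0.0106] twist [ 0.0004 -0.001   0.1292]
```

Call:
send_rows([
  {"linear": [0.75, -0.655, 0], "twist": [0, 0, 0.129], "jaw": 60},
  {"linear": [0.75, -0.655, 0], "twist": [0, 0, 0.129], "jaw": 60},
  {"linear": [0.75, -0.655, 0], "twist": [0, 0, 0.129], "jaw": 60},
  {"linear": [0.75, -0.655, 0], "twist": [0, 0, 0.129], "jaw": 60},
  {"linear": [0.75, -0.655, 0], "twist": [0, 0, 0.129], "jaw": 60},
  {"linear": [0.75, -0.655, 0], "twist": [0, 0, 0.129], "jaw": 60},
  {"linear": [0.75, -0.655, 0], "twist": [0, 0, 0.129], "jaw": 60},
])

```text
time: 1.6
tool_pos: [588.5, -194.6, 321.0]
ee_rot: [3.141, 0.001, -0.004]
contact_force: [0.0, -0.9, -0.2]
finger_gap: 59.8
finger_force: 0.0
```

```bash
cat >> h.py <<'E'
import pickle
def snap(n,cam='wrist'):
    m=camera_model(cam); m={k:np.array(m[k]) for k in('intrinsics','view')}
    im=grab_frame(cam)[:,:,::-1].copy(); cv2.imwrite(f'pics/{n}.png',im); pickle.dump(m,open(f'pics/{n}.pkl','wb')); return im,m
def load(n): return cv2.imread(f'pics/{n}.png'),pickle.load(open(f'pics/{n}.pkl','rb'))
E
python3 -c "
from h import *
snap('w1'); print(tool()[0],tool()[2]['ee_rot'],tool()[2]['q'])
move([560,120,320],0)"
```

```text
[ 588.4938 -194.7852  321.14  ] [ 3.1414  0.0004 -0.0046] [-0.3596  0.1213  1.6221 -0.0004  1.3985  1.2158]
linear [-0.1198 -1.2586  0.0043] twist [ 0.0002  0.0002 -0.0029]
```

View pics/w1.png

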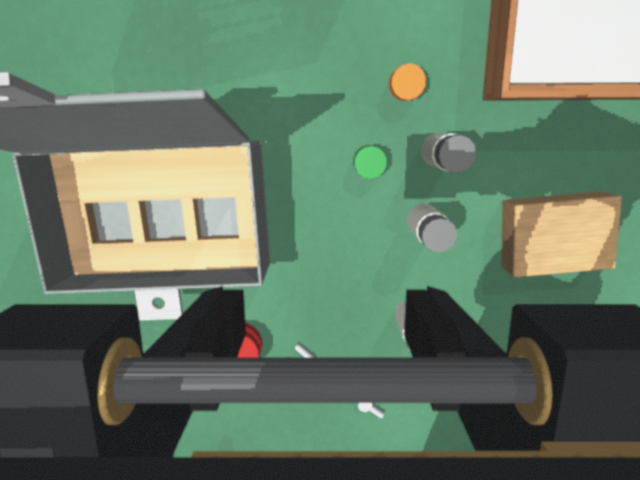

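Wrist view: grey-capped tubes at (457,153) and (438,233), and a third half hidden behind the finger at (404,322). The look-alikes, green (371,161) and orange (408,82), stay. Box front rim corners are at (45,291) and (262,285), and the lug hole at (158,302).

Run:
```python
from h import *
im,m=load('w1')
a=plane(m,(45,291),70);b=plane(m,(262,285),70);c=plane(m,(18,153),70);d=plane(m,(259,142),70)
print(a,b,c,d,np.linalg.norm(a-b),np.linalg.norm(b-d))
for p,q in((a,b),(c,d)): v=p-q; print('yaw',np.arctan2(-v[0],v[1]))
g=cv2.cvtColor(im,cv2.COLOR_BGR2GRAY)
sub=g[288:316,142:178]; _,t=cv2.threshold(sub,150,255,cv2.THRESH_BINARY_INV)
n,l,s,ce=cv2.connectedComponentsWithStats(t)
for i in range(1,n):
    if 15<s[i,4]<200: uv=ce[i]+[142,288]; print('hole',uv,s[i],plane(m,uv,62))
# caps: grey low saturation
hsv=cv2.cvtColor(im,cv2.COLOR_BGR2HSV)
mk=((hsv[:,:,1]<40)&(hsv[:,:,2]>70)&(hsv[:,:,2]<165)).astype('u1')*255
n,l,s,ce=cv2.connectedComponentsWithStats(mk)
for i in range(1,n):
    if s[i,4]>150 and ce[i][0]>380: print(s[i],ce[i],plane(m,ce[i],74))
for uv in [(86,202),(134,202),(134,243),(141,199),(187,240),(195,197),(240,236)]: print(uv,plane(m,uv,20)[:2])
```

```text
[497.5123  87.317   70.    ] [ 502.3409 -131.3355   70.    ] [633.8128  87.2616  70.    ] [ 642.0726 -135.0879   70.    ] 218.70580631437434 139.7821095933256
yaw 0.022079965174879587
yaw 0.03713069226172742
hole [157.8488 302.686 ] [11 10 11 10 86] [480.4607 -21.3718  62.    ]
[ 421  133   55   39 1624] [448.9711 151.5837] [ 632.4662 -308.3399   74.    ]
[ 407  204   50   48 1531] [432.2894 227.7446] [ 561.1539 -297.4582   74.    ]
[395 301  12  41 251] [401.     316.2191] [ 469.0557 -271.3146   74.    ]
(86, 202) [578.9292  60.3852]
(134, 202) [578.5536   9.0862]
(134, 243) [533.0505  14.8641]
(141, 199) [581.7355   1.2079]
(187, 240) [536.0348 -43.62  ]
(195, 197) [583.4655 -56.5918]
(240, 236) [ 540.1385 -101.9512]
```

Call:
send_rows([
  {"linear": [0, -0.9, -0.05], "twist": [0, 0, 0], "jaw": 60},
  {"linear": [0, -0.9, -0.05], "twist": [0, 0, 0], "jaw": 60},
  {"linear": [0, -0.9, -0.05], "twist": [0, 0, 0], "jaw": 60},
  {"linear": [0, -0.9, -0.05], "twist": [0, 0, 0], "jaw": 60},
  {"linear": [0, -0.9, -0.05], "twist": [0, 0, 0], "jaw": 60},
  {"linear": [0, -0.9, -0.05], "twist": [0, 0, 0], "jaw": 60},
])

```text
time: 2.4
tool_pos: [589.8, 30.1, 333.8]
ee_rot: [3.141, -0.0, -0.004]
contact_force: [-0.4, -0.1, 1.5]
finger_gap: 60.0
finger_force: 0.0
```

Call:
send_rows([
  {"linear": [-0.12, -0.85, 0], "twist": [0, 0, 0], "jaw": 60},
  {"linear": [-0.12, -0.85, 0], "twist": [0, 0, 0], "jaw": 60},
  {"linear": [-0.12, -0.85, 0], "twist": [0, 0, 0], "jaw": 60},
  {"linear": [-0.12, -0.85, 0], "twist": [0, 0, 0], "jaw": 60},
  {"linear": [-0.12, -0.85, 0], "twist": [0, 0, 0], "jaw": 60},
  {"linear": [-0.12, -0.85, 0], "twist": [0, 0, 0], "jaw": 60},
])

```text
time: 3.15
tool_pos: [561.1, 242.1, 333.5]
ee_rot: [3.141, 0.0, -0.005]
contact_force: [0.5, -0.2, -0.3]
finger_gap: 59.9
finger_force: 0.0
```

```bash
python3 -c "
from h import *
snap('w2'); print(tool()[0],tool()[2]['ee_rot'],tool()[2]['q'])"
```

```text
[561.1311 242.0363 333.6259] [ 3.1408 -0.     -0.0051] [ 0.3669  0.1003  1.6229 -0.0008  1.4187  1.9429]
```

View pics/w2.png

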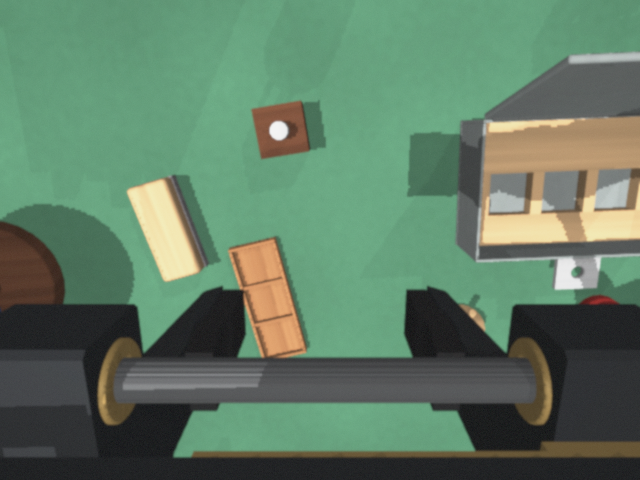

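```bash
cat >> h.py <<'E'
def tray(im,m,box=None):
    hsv=cv2.cvtColor(im,cv2.COLOR_BGR2HSV)
    mk=((hsv[:,:,0]>3)&(hsv[:,:,0]<17)&(hsv[:,:,1]>80)&(hsv[:,:,2]>80)).astype('u1')*255
    if box: u0,v0,u1,v1=box; k=np.zeros_like(mk);k[v0:v1,u0:u1]=mk[v0:v1,u0:u1];mk=k
    mk=cv2.morphologyEx(mk,cv2.MORPH_CLOSE,np.ones((9,9)))
    cs,_=cv2.findContours(mk,cv2.RETR_EXTERNAL,cv2.CHAIN_APPROX_NONE); c=max(cs,key=cv2.contourArea)
    P=np.array([plane(m,q[0],10)[:2] for q in c],'f4'); r=cv2.minAreaRect(P); b=cv2.boxPoints(r)
    e=[b[1]-b[0],b[2]-b[1]]; e=max(e,key=np.linalg.norm); return np.array(r[0]),sorted(r[1]),np.arctan2(e[1],e[0])
E
python3 - <<'E'
from h import *
im,m=load('w2')
print('tray',tray(im,m,(200,220,320,358)))
print([plane(m,uv,12)[:2] for uv in ((230,249),(275,238),(306,350))])
g=cv2.cvtColor(im,cv2.COLOR_BGR2GRAY)
_,t=cv2.threshold(g[110:150,255:305],190,255,cv2.THRESH_BINARY);n,l,s,ce=cv2.connectedComponentsWithStats(t)
for i in range(1,n):
    if s[i,4]>30: print('pin',s[i],ce[i]+[255,110],plane(m,ce[i]+[255,110],58))
sub=g[262:282,566:588]; _,t=cv2.threshold(sub,140,255,cv2.THRESH_BINARY_INV);n,l,s,ce=cv2.connectedComponentsWithStats(t)
for i in range(1,n): print('hole',s[i],ce[i]+[566,262],plane(m,ce[i]+[566,262],62))
for uv in((458,246),(477,261),(462,121)): print(plane(m,uv,70))
S=camera_model('scene');Sd=camera_model('side')
print(tri([S,Sd],[(481,220),(265,199)]))
E
```

```text
tray (array([424.3904, 310.5066]), [58.212493896484375, 152.54107666015625], np.float32(0.23227353))
[array([492.2008, 351.2994]), array([504.9094, 298.945 ]), array([361.5086, 266.2305])]
pin [ 15  11  17  19 258] [278.0853 130.1357] [624.897  286.1976  58.    ]
hole [ 8  4 10 12 96] [578.4479 271.3229] [479.7125 -22.96    62.    ]
[510.6373 107.7342  70.    ]
[494.5732  87.1719  70.    ]
[631.9746 113.2297  70.    ]
[623.2816 283.0464  50.6274]
```

Call:
send_rows([
  {"linear": [0, 1, 0], "twist": [0, 0, -1], "jaw": 60},
  {"linear": [0, 1, 0], "twist": [0, 0, -1], "jaw": 60},
  {"linear": [0, 1, 0], "twist": [0, 0, -1], "jaw": 60},
  {"linear": [0, 1, 0], "twist": [0, 0, -1], "jaw": 60},
  {"linear": [0, 1, 0], "twist": [0, 0, -1], "jaw": 60},
  {"linear": [0, 1, 0], "twist": [0, 0, -1], "jaw": 60},
  {"linear": [0, 1, 0], "twist": [0, 0, -1], "jaw": 60},
  {"linear": [0, 1, 0], "twist": [0, 0, -1], "jaw": 60},
  {"linear": [0, 1, 0], "twist": [0, 0, -1], "jaw": 60},
])

```text
time: 4.32
tool_pos: [559.5, -7.9, 333.8]
ee_rot: [3.141, 0.0, 1.57]
contact_force: [-1.0, 0.7, 0.2]
finger_gap: 59.9
finger_force: 0.0
```

Call:
send_rows([
  {"linear": [-1, -0.3, 0], "twist": [0, 0, -1], "jaw": 60},
  {"linear": [-1, -0.3, 0], "twist": [0, 0, -1], "jaw": 60},
  {"linear": [-1, -0.3, 0], "twist": [0, 0, -1], "jaw": 60},
  {"linear": [-1, -0.3, 0], "twist": [0, 0, -1], "jaw": 60},
  {"linear": [-1, -0.3, 0], "twist": [0, 0, -1], "jaw": 60},
  {"linear": [-1, -0.3, 0], "twist": [0, 0, -1], "jaw": 60},
  {"linear": [-1, -0.3, 0.3], "twist": [0, 0, -1], "jaw": 60},
  {"linear": [-1, -0.3, 0.3], "twist": [0, 0, -1], "jaw": 60},
  {"linear": [-1, -0.3, 0.3], "twist": [0, 0, -1], "jaw": 60},
  {"linear": [-1, -0.3, 0.3], "twist": [0, 0, -1], "jaw": 60},
])

```text
time: 5.58
tool_pos: [483.2, -257.0, 258.6]
ee_rot: [-3.141, -0.0, 3.135]
contact_force: [0.1, -0.9, 0.4]
finger_gap: 59.9
finger_force: 0.0
```

```bash
python3 -c "
from h import *
snap('w3'); print(tool()[0],tool()[2]['ee_rot'],tool()[2]['q'])"
```

```text
[ 483.4752 -256.8404  258.9498] [-3.1412  0.0002  3.1343] [-0.5336  0.0098  1.8534 -0.0003  1.278  -2.0971]
```

View pics/w3.png

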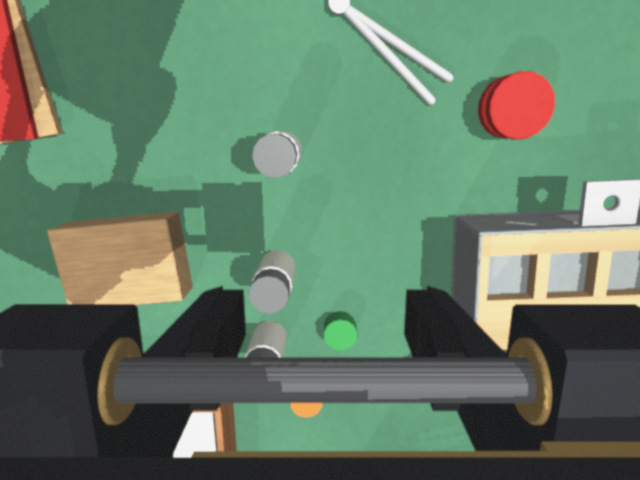

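Candidates for the caps: grey tops on the tubes at (274,155), (270,288) and (266,355), plus loose green (340,331) and orange (306,405). The grey ones on white tubes fit, since the job's caps are grey. I'll confirm this in one enlarged crop.

Run:
```python
from h import *
im,m=load('w3')
cv2.imwrite('pics/c3.png',cv2.resize(im[120:420,220:380],None,fx=2,fy=2,interpolation=cv2.INTER_CUBIC)[:600])
w,mw=load('w1')
for n,I,M,(u0,v0,u1,v1) in (('A',im,m,(240,125,310,185)),('B',im,m,(240,245,305,318)),('B1',w,mw,(400,195,465,255)),('C1',w,mw,(415,125,485,180))):
    hsv=cv2.cvtColor(I,cv2.COLOR_BGR2HSV)[v0:v1,u0:u1]
    c=hsv[:,:,2][hsv[:,:,1]<40]; h=np.histogram(c,bins=range(60,256,8)); print(n,h[0])
    pk=h[1][:-1][np.argmax(h[0][:14])]
    mk=((hsv[:,:,1]<45)&(abs(hsv[:,:,2].astype(int)-pk-4)<14)).astype('u1')*255
    mk=cv2.morphologyEx(mk,cv2.MORPH_OPEN,np.ones((5,5)))
    cs,_=cv2.findContours(mk,cv2.RETR_EXTERNAL,cv2.CHAIN_APPROX_NONE);c=cv2.convexHull(max(cs,key=cv2.contourArea))
    (x,y),ax,_=cv2.fitEllipse(c); P=plane(M,(x+u0,y+v0),74); print((x+u0,y+v0),ax,P[:2])
```

```text
A [  0   0   0   0   0   0   0   2  20  26  40  51 130 947 454  30  25  31
  20  19  13   0   0   0]
(273.80142974853516, 155.54441261291504) (41.163421630859375, 44.26042175292969) [ 439.1106 -295.7975]
B [  0  36  58  73  26  19  25  34  73 138  75 117 776 563  19  13  18  16
  13  27  20   0   0   0]
(268.123083114624, 294.8511047363281) (35.64383316040039, 38.92576217651367) [ 553.982  -305.2902]
B1 [  0  25  56  22  20  17  18  54  94  98 217  77 829  17  17  25  12  10
  15  11   0   0   0   0]
(439.40491104125977, 235.3996696472168) (31.221874237060547, 34.440643310546875) [ 553.5339 -304.7522]
C1 [ 35  20  26  21  64 350 565  57  81  70  69  69 239   5   7   3   5   4
   3   1   0   0   0   0]
(456.848575592041, 155.6118450164795) (31.91404914855957, 35.352108001708984) [ 628.8043 -315.7916]
```

View pics/c3.png

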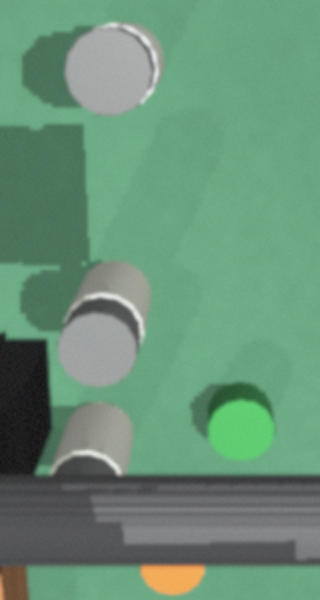

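The crop shows grey caps on all three white tubes, so all three are present. The loose green one is a look-alike. Starting with tube A.

Call:
send_rows([
  {"linear": [0.178, -0.157, 0.2], "twist": [0, 0, 0], "jaw": 56},
  {"linear": [0.178, -0.157, 0.4], "twist": [0, 0, 0], "jaw": 56},
  {"linear": [0.178, -0.157, 0.55], "twist": [0, 0, 0], "jaw": 56},
  {"linear": [0.178, -0.157, 0.65], "twist": [0, 0, 0], "jaw": 56},
  {"linear": [0.178, -0.157, 0.72], "twist": [0, 0, 0], "jaw": 56},
  {"linear": [0.178, -0.157, 0.77], "twist": [0, 0, 0], "jaw": 56},
  {"linear": [0.178, -0.157, 0.796], "twist": [0, 0, 0], "jaw": 56},
  {"linear": [0.178, -0.157, 0.796], "twist": [0, 0, 0], "jaw": 56},
])

```text
time: 6.62
tool_pos: [439.8, -294.9, 59.9]
ee_rot: [-3.141, 0.0, 3.139]
contact_force: [-0.4, -0.3, 0.4]
finger_gap: 55.8
finger_force: 0.0
```

Call:
send_rows([
  {"linear": [0, 0, 0], "twist": [0, 0, 0], "jaw": 28},
  {"linear": [0, 0, 0], "twist": [0, 0, 0], "jaw": 28},
  {"linear": [0, 0, 0], "twist": [0, 0, 0], "jaw": 28},
  {"linear": [0, 0, 0], "twist": [0, 0, 0], "jaw": 28},
  {"linear": [0, 0, 0], "twist": [0, 0, 0], "jaw": 28},
], newtons=12)

```text
time: 7.25
tool_pos: [440.0, -295.0, 60.3]
ee_rot: [-3.141, 0.001, 3.139]
contact_force: [-0.1, 0.6, 4.5]
finger_gap: 33.6
finger_force: 12.0
```

Call:
send_rows([
  {"linear": [0, 0, -0.03], "twist": [0, 0, 0], "jaw": 28},
  {"linear": [0, 0, -0.08], "twist": [0, 0, 0], "jaw": 28},
  {"linear": [0, 0, -0.16], "twist": [0, 0, 0], "jaw": 28},
  {"linear": [0, 0, -0.4], "twist": [0, 0, 0], "jaw": 28},
  {"linear": [0, 0, -0.6], "twist": [0, 0, 0], "jaw": 28},
  {"linear": [0, 0, -0.8], "twist": [0, 0, 0], "jaw": 28},
  {"linear": [0, 0, -0.8], "twist": [0, 0, 0], "jaw": 28},
])

```text
time: 8.12
tool_pos: [442.0, -296.6, 266.2]
ee_rot: [-3.135, 0.009, 3.139]
contact_force: [0.4, 0.1, -0.7]
finger_gap: 33.5
finger_force: 12.0
```

```bash
python3 -c "
from h import *
im,m=snap('w4'); print(tool()[0],tool()[2]['ee_rot'])
cv2.imwrite('pics/c4.png',im)"
```

```text
[ 440.6852 -295.6059  262.9801] [-3.1382  0.0047  3.1389]
```

View pics/c4.png

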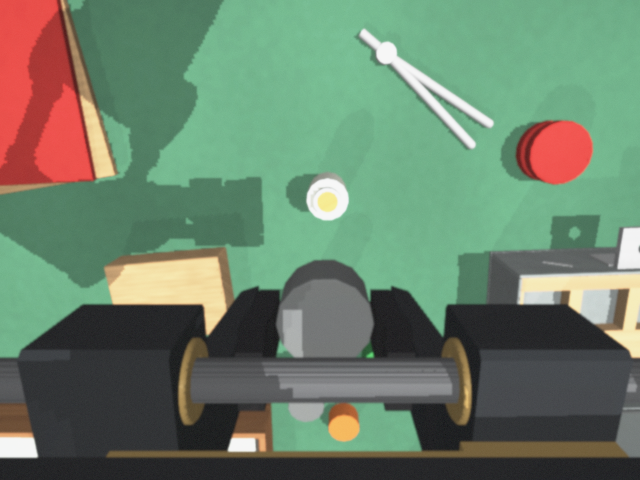

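Cap A is held, and tube A stands open at (328,199). Carrying the cap to the tray.

Call:
send_rows([
  {"linear": [0, 0.25, 0], "twist": [0, 0, 0], "jaw": 28},
  {"linear": [0, 0.5, 0], "twist": [0, 0, 0], "jaw": 28},
  {"linear": [0, 0.75, 0], "twist": [0, 0, 0], "jaw": 28},
  {"linear": [0, 1, 0], "twist": [0, 0, 0], "jaw": 28},
  {"linear": [0, 1, 0], "twist": [0, 0, 0], "jaw": 28},
])

```text
time: 8.8
tool_pos: [438.7, -40.8, 257.9]
ee_rot: [3.14, -0.003, -3.137]
contact_force: [-0.6, 0.1, -0.8]
finger_gap: 33.1
finger_force: 12.0
```

Call:
send_rows([
  {"linear": [0, 0.25, 0], "twist": [0, 0, 0], "jaw": 28},
  {"linear": [0, 0.5, 0], "twist": [0, 0, 0], "jaw": 28},
  {"linear": [0, 0.75, 0], "twist": [0, 0, 0], "jaw": 28},
  {"linear": [0, 1, 0], "twist": [0, 0, 0], "jaw": 28},
  {"linear": [0, 1, 0], "twist": [0, 0, 0], "jaw": 28},
])

```text
time: 9.43
tool_pos: [440.2, 207.6, 258.1]
ee_rot: [-3.141, -0.003, -3.139]
contact_force: [-0.0, -1.4, 0.2]
finger_gap: 33.2
finger_force: 12.0
```

Call:
send_rows([
  {"linear": [0.04, 0.25, 0], "twist": [0, 0, -0.146], "jaw": 28},
  {"linear": [0.04, 0.42, 0], "twist": [0, 0, -0.146], "jaw": 28},
  {"linear": [0.04, 0.42, 0], "twist": [0, 0, -0.146], "jaw": 28},
  {"linear": [0.04, 0.42, 0], "twist": [0, 0, -0.146], "jaw": 28},
])

```text
time: 9.93
tool_pos: [431.4, 308.2, 258.6]
ee_rot: [-3.14, -0.002, -2.916]
contact_force: [-0.8, 0.3, -0.1]
finger_gap: 33.2
finger_force: 12.0
```

```bash
python3 -c "
from h import *
im,m=snap('w5'); print(tool()[0],tool()[2]['ee_rot'])
print(tray(im,m,(150,60,500,262)))"
```

```text
[431.4308 308.1151 258.9018] [-3.1402 -0.0015 -2.917 ]
(array([421.7146, 308.7239]), [55.621437072753906, 142.74986267089844], np.float32(0.23013303))
```

View pics/w5.png

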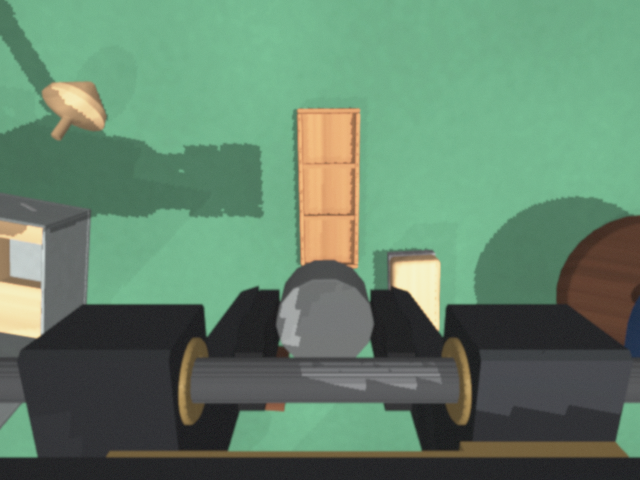

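The tray is clear at (329,190), with three empty wells at v≈137, 189 and 242 and bottom edge at v≈267. The held cap still sits squarely between the fingers.

```bash
python3 - <<'E'
from h import *
im,m=load('w5')
print(tray(im,m,(270,90,380,275)))
for uv in((298,109),(361,109),(357,267),(301,267)): print(plane(m,uv,12)[:2])
im4,m4=load('w2')
E
cat >> h.py <<'E'
def well(c,th,k,z=15):
    c=np.array(c)+49*k*np.array([np.cos(th),np.sin(th)])
    print('well',c); move([*c,z],np.pi+th)
E
python3 -c "
from h import *
im,m=load('w5');c,s,t=tray(im,m,(270,90,380,275)); well(c,t,-1)"
```

```text
(array([424.7276, 309.4297]), [55.621437072753906, 148.93899536132812], np.float32(0.23013279))
[358.3578 266.5424]
[346.0462 321.0725]
[490.3011 353.0569]
[502.4076 299.6062]
well [377.0194 298.2525]
linear [0.2195 0.0114 0.9759] twist [-0.0009 -0.0009 -0.0035]
```

Call:
send_rows([
  {"linear": [0.22, 0.011, 0.2], "twist": [0, 0, 0], "jaw": 28},
  {"linear": [0.22, 0.011, 0.4], "twist": [0, 0, 0], "jaw": 28},
  {"linear": [0.22, 0.011, 0.6], "twist": [0, 0, 0], "jaw": 28},
  {"linear": [0.22, 0.011, 0.78], "twist": [0, 0, 0], "jaw": 28},
  {"linear": [0.22, 0.011, 0.88], "twist": [0, 0, 0], "jaw": 28},
  {"linear": [0.22, 0.011, 0.94], "twist": [0, 0, 0], "jaw": 28},
  {"linear": [0.22, 0.011, 0.97], "twist": [0, 0, 0], "jaw": 28},
  {"linear": [0.22, 0.011, 0.977], "twist": [0, 0, 0], "jaw": 28},
  {"linear": [0.22, 0.011, 0.977], "twist": [0, 0, 0], "jaw": 28},
])

```text
time: 11.1
tool_pos: [377.8, 301.0, 16.4]
ee_rot: [3.141, 0.002, -2.915]
contact_force: [-0.0, 0.7, 0.4]
finger_gap: 33.1
finger_force: 12.0
```

Call:
send_rows([
  {"linear": [0, -0.01, 0.008], "twist": [0, 0, 0], "jaw": 28},
  {"linear": [0, -0.01, 0.008], "twist": [0, 0, 0], "jaw": 28},
  {"linear": [0, -0.01, 0.008], "twist": [0, 0, 0], "jaw": 46},
  {"linear": [0, -0.01, 0.008], "twist": [0, 0, 0], "jaw": 46},
  {"linear": [0, -0.01, 0.008], "twist": [0, 0, 0], "jaw": 46},
  {"linear": [0, -0.01, -0.06], "twist": [0, 0, 0], "jaw": 46},
  {"linear": [0, -0.01, -0.2], "twist": [0, 0, 0], "jaw": 60},
  {"linear": [-0.22, -0.01, -0.45], "twist": [0, 0, 0], "jaw": 60},
  {"linear": [-0.22, -0.01, -0.7], "twist": [0, 0, 0], "jaw": 60},
  {"linear": [-0.22, -0.01, -0.97], "twist": [0, 0, 0], "jaw": 60},
])

```text
time: 12.35
tool_pos: [431.0, 310.3, 239.6]
ee_rot: [3.141, 0.001, -2.915]
contact_force: [-0.3, 0.5, 0.0]
finger_gap: 59.9
finger_force: 0.0
```

```bash
python3 -c "
from h import *
im,m=snap('w6'); print(tool()[0],tool()[2]['ee_rot'])
cv2.imwrite('pics/c6.png',cv2.resize(im[60:300,240:440],None,fx=2,fy=2))
move([440,190,260],np.pi)"
```

```text
[434.9532 312.9991 249.8081] [ 3.1361  0.0151 -2.9153]
linear [ 0.0901 -0.4837 -0.0448] twist [0.0046 0.0092 0.1441]
```

View pics/c6.png

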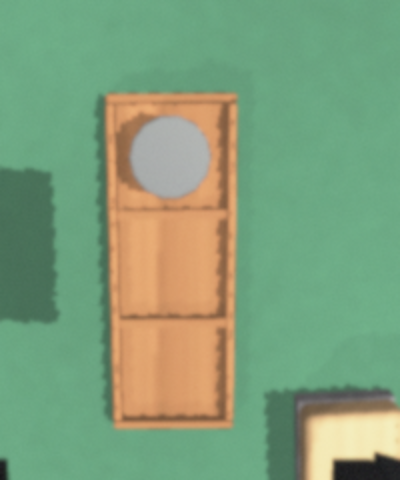

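Cap 1 lies flat in the upper well at (169,157) in the crop. Now cap B.

Call:
send_rows([
  {"linear": [0.04, -0.24, -0.02], "twist": [0, 0, 0.144], "jaw": 60},
  {"linear": [0.08, -0.48, -0.02], "twist": [0, 0, 0.144], "jaw": 60},
  {"linear": [0.12, -0.72, -0.02], "twist": [0, 0, 0.144], "jaw": 60},
  {"linear": [0.16, -0.96, -0.02], "twist": [0, 0, 0.144], "jaw": 60},
  {"linear": [0.16, -0.96, -0.02], "twist": [0, 0, 0.144], "jaw": 60},
])

```text
time: 13.02
tool_pos: [445.4, 63.9, 242.4]
ee_rot: [-3.141, 0.002, 3.135]
contact_force: [0.2, 0.5, 0.2]
finger_gap: 60.0
finger_force: 0.0
```

Call:
send_rows([
  {"linear": [-0.1, -0.25, 0], "twist": [0, 0, 0], "jaw": 60},
  {"linear": [-0.2, -0.5, 0], "twist": [0, 0, 0], "jaw": 60},
  {"linear": [-0.3, -0.75, 0], "twist": [0, 0, 0], "jaw": 60},
  {"linear": [-0.35, -1, 0], "twist": [0, 0, 0], "jaw": 60},
  {"linear": [-0.35, -1, 0], "twist": [0, 0, 0], "jaw": 60},
])

```text
time: 13.65
tool_pos: [534.1, -184.3, 241.8]
ee_rot: [-3.141, 0.001, 3.14]
contact_force: [1.2, 1.3, 1.0]
finger_gap: 59.7
finger_force: 0.0
```

```bash
python3 -c "
from h import *
print(tool()[0],tool()[2]['ee_rot']); move([554,-305,60],np.pi)"
```

```text
[ 534.0797 -184.2799  241.7598] [-3.1414  0.0006  3.1399]
linear [-0.08   -0.4826  0.7272] twist [-0.0001  0.0004 -0.0011]
```

Call:
send_rows([
  {"linear": [-0.08, -0.24, 0], "twist": [0, 0, 0], "jaw": 56},
  {"linear": [-0.08, -0.483, 0.1], "twist": [0, 0, 0], "jaw": 56},
  {"linear": [-0.08, -0.483, 0.32], "twist": [0, 0, 0], "jaw": 56},
  {"linear": [-0.08, -0.483, 0.5], "twist": [0, 0, 0], "jaw": 56},
  {"linear": [-0.08, -0.483, 0.6], "twist": [0, 0, 0], "jaw": 56},
  {"linear": [-0.08, -0.483, 0.68], "twist": [0, 0, 0], "jaw": 56},
  {"linear": [-0.08, -0.483, 0.727], "twist": [0, 0, 0], "jaw": 56},
  {"linear": [-0.08, -0.483, 0.727], "twist": [0, 0, 0], "jaw": 56},
  {"linear": [-0.08, -0.483, 0.727], "twist": [0, 0, 0], "jaw": 56},
])

```text
time: 14.78
tool_pos: [554.0, -303.6, 61.0]
ee_rot: [-3.141, 0.002, -3.141]
contact_force: [0.6, -0.1, 0.3]
finger_gap: 55.9
finger_force: 0.0
```

Call:
send_rows([
  {"linear": [0, 0, 0], "twist": [0, 0, 0], "jaw": 28},
  {"linear": [0, 0, 0], "twist": [0, 0, 0], "jaw": 28},
  {"linear": [0, 0, 0], "twist": [0, 0, 0], "jaw": 28},
  {"linear": [0, 0, 0], "twist": [0, 0, 0], "jaw": 28},
  {"linear": [0, 0, 0], "twist": [0, 0, 0], "jaw": 28},
], newtons=12)

```text
time: 15.4
tool_pos: [553.4, -303.5, 60.3]
ee_rot: [-3.141, 0.001, -3.141]
contact_force: [-0.4, 0.0, 3.7]
finger_gap: 33.3
finger_force: 12.0
```

Call:
send_rows([
  {"linear": [0, 0, -0.03], "twist": [0, 0, 0], "jaw": 28},
  {"linear": [0, 0, -0.08], "twist": [0, 0, 0], "jaw": 28},
  {"linear": [0, 0, -0.16], "twist": [0, 0, 0], "jaw": 28},
  {"linear": [0, 0, -0.38], "twist": [0, 0, 0], "jaw": 28},
  {"linear": [0, 0, -0.6], "twist": [0, 0, 0], "jaw": 28},
  {"linear": [0, 0, -0.8], "twist": [0, 0, 0], "jaw": 28},
  {"linear": [0.1, 0.2, -0.8], "twist": [0, 0, 0], "jaw": 28},
  {"linear": [0.2, 0.42, -0.8], "twist": [0, 0, 0], "jaw": 28},
  {"linear": [0.3, 0.65, -0.8], "twist": [0, 0, 0], "jaw": 28},
  {"linear": [0.4, 0.87, -0.8], "twist": [0, 0, 0], "jaw": 28},
])

```text
time: 16.65
tool_pos: [452.1, -84.2, 261.2]
ee_rot: [-3.141, 0.002, 3.141]
contact_force: [1.1, 1.3, -0.2]
finger_gap: 33.1
finger_force: 12.0
```

Call:
send_rows([
  {"linear": [0.02, 0.24, 0], "twist": [0, 0, 0], "jaw": 28},
  {"linear": [0.04, 0.48, 0], "twist": [0, 0, 0], "jaw": 28},
  {"linear": [0.08, 0.74, 0], "twist": [0, 0, 0], "jaw": 28},
  {"linear": [0.08, 1, 0], "twist": [0, 0, 0], "jaw": 28},
  {"linear": [0.08, 1, 0], "twist": [0, 0, 0], "jaw": 28},
])

```text
time: 17.27
tool_pos: [432.2, 167.8, 261.2]
ee_rot: [3.14, 0.002, -3.135]
contact_force: [-0.4, -0.9, -0.4]
finger_gap: 33.8
finger_force: 12.0
```

```bash
python3 -c "
from h import *
o=tool();print(o[0],o[2]['ee_rot'],o[2]['finger_gap']); move([431,309,259],np.pi+.23)"
```

```text
[432.2424 167.794  261.2453] [ 3.1401  0.0019 -3.135 ] 33.79367336510201
linear [0.0012 0.5648 0.0098] twist [ 0.0008  0.0013 -0.1422]
```

Call:
send_rows([
  {"linear": [0, 0.25, 0], "twist": [0, 0, -0.142], "jaw": 28},
  {"linear": [0, 0.48, 0], "twist": [0, 0, -0.142], "jaw": 28},
  {"linear": [0, 0.565, 0.01], "twist": [0, 0, -0.142], "jaw": 28},
  {"linear": [0, 0.565, 0.01], "twist": [0, 0, -0.142], "jaw": 28},
  {"linear": [0, 0.565, 0.01], "twist": [0, 0, -0.142], "jaw": 28},
])

```text
time: 17.9
tool_pos: [432.9, 303.8, 257.2]
ee_rot: [-3.14, -0.0, -2.919]
contact_force: [0.1, -0.5, -1.0]
finger_gap: 33.3
finger_force: 12.0
```

```bash
python3 -c "
from h import *
im,m=snap('w7');c,s,t=tray(im,m,(200,40,460,275)); print(c,s,t); well(c,t,0)"
```

```text
[436.2702 319.4507] [55.62218475341797, 137.90087890625] 0.23178002
well [436.2702 319.4507]
linear [-0.0268  0.0591  0.9691] twist [-0.0005 -0.0001 -0.0064]
```

View pics/w7.png

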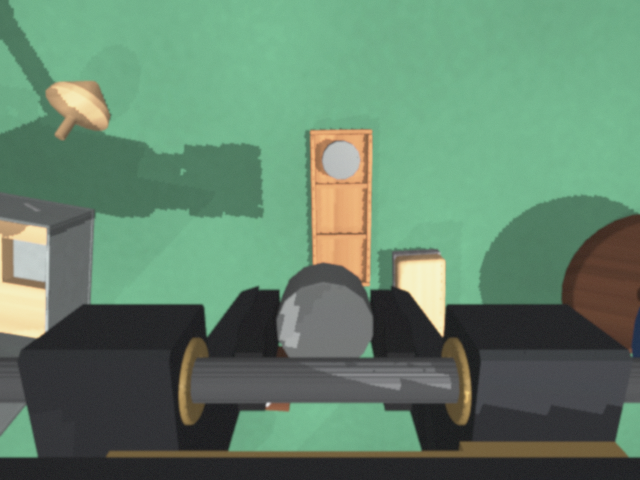

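The tray has been knocked about 2 cm: its top edge is now at v=129, u 310–372, with the dividers at v=183 and 234. Cap 1 is still flat at (341,160). I'll work from the top corners.

```bash
cat >> h.py <<'E'
def tray2(im,m,box):
    # front (-x) half only: yaw and lateral from the cropped rectangle, lengthwise from the front edge
    c,s,t=tray(im,m,box); e=np.array([np.cos(t),np.sin(t)]); return c-e*s[1]/2+e*74.7, s, t
E
python3 - <<'E'
from h import *
im,m=load('w7'); 
for b in ((270,100,400,262),(270,100,400,240)):
    c,s,t=tray2(im,m,b);print(c,s,t)
for uv in((310,129),(372,129),(341,208)): print(plane(m,uv,12 if uv[1]<150 else 4))
well(c,t,0)
E
```

```text
[441.866  320.7714] [55.62218475341797, 124.44871520996094] 0.23177959
[441.866  320.7714] [55.62218475341797, 102.19634246826172] 0.2317798
[374.5727 276.6862  12.    ]
[362.5133 330.8141  12.    ]
[439.8449 320.7078   4.    ]
well [441.866  320.7714]
linear [-0.0498  0.0593  0.9691] twist [-0.0005 -0.0001 -0.0064]
```

Call:
send_rows([
  {"linear": [-0.05, 0.057, 0.2], "twist": [0, 0, 0], "jaw": 28},
  {"linear": [-0.05, 0.057, 0.4], "twist": [0, 0, 0], "jaw": 28},
  {"linear": [-0.05, 0.057, 0.6], "twist": [0, 0, 0], "jaw": 28},
  {"linear": [-0.05, 0.057, 0.78], "twist": [0, 0, 0], "jaw": 28},
  {"linear": [-0.05, 0.057, 0.88], "twist": [0, 0, 0], "jaw": 28},
  {"linear": [-0.05, 0.057, 0.94], "twist": [0, 0, 0], "jaw": 28},
  {"linear": [-0.05, 0.057, 0.96], "twist": [0, 0, 0], "jaw": 28},
  {"linear": [-0.05, 0.057, 0.969], "twist": [0, 0, 0], "jaw": 28},
  {"linear": [-0.05, 0.057, 0.969], "twist": [0, 0, 0], "jaw": 28},
])

```text
time: 19.08
tool_pos: [442.6, 322.6, 16.0]
ee_rot: [3.141, 0.002, -2.918]
contact_force: [-0.3, 1.0, -0.8]
finger_gap: 33.0
finger_force: 12.0
```

Call:
send_rows([
  {"linear": [0, -0.006, 0.007], "twist": [0, 0, 0], "jaw": 28},
  {"linear": [0, -0.006, 0.007], "twist": [0, 0, 0], "jaw": 28},
  {"linear": [0, -0.006, 0.007], "twist": [0, 0, 0], "jaw": 46},
  {"linear": [0, -0.006, 0.007], "twist": [0, 0, 0], "jaw": 46},
  {"linear": [0, -0.006, 0.007], "twist": [0, 0, 0], "jaw": 46},
  {"linear": [0, -0.006, -0.06], "twist": [0, 0, 0], "jaw": 46},
  {"linear": [0, -0.006, -0.2], "twist": [0, 0, 0], "jaw": 60},
  {"linear": [0, -0.006, -0.45], "twist": [0, 0, 0], "jaw": 60},
  {"linear": [0, -0.006, -0.7], "twist": [0, 0, 0], "jaw": 60},
  {"linear": [0, -0.006, -0.9], "twist": [0, 0, 0], "jaw": 60},
])

```text
time: 20.32
tool_pos: [442.6, 321.0, 244.4]
ee_rot: [3.14, 0.004, -2.918]
contact_force: [-0.3, 0.8, 0.0]
finger_gap: 60.1
finger_force: 0.0
```

Call:
send_rows([
  {"linear": [0.04, -0.24, 0], "twist": [0, 0, 0.142], "jaw": 60},
  {"linear": [0.08, -0.48, 0], "twist": [0, 0, 0.142], "jaw": 60},
  {"linear": [0.12, -0.72, 0], "twist": [0, 0, 0.142], "jaw": 60},
  {"linear": [0.16, -0.96, 0], "twist": [0, 0, 0.142], "jaw": 60},
  {"linear": [0.16, -0.96, 0], "twist": [0, 0, 0.142], "jaw": 60},
])

```text
time: 20.95
tool_pos: [456.4, 74.2, 241.2]
ee_rot: [-3.141, 0.002, 3.136]
contact_force: [0.2, -0.2, -0.5]
finger_gap: 59.6
finger_force: 0.0
```

Call:
send_rows([
  {"linear": [-0.15, -0.25, 0], "twist": [0, 0, 0], "jaw": 60},
  {"linear": [-0.3, -0.5, 0], "twist": [0, 0, 0], "jaw": 60},
  {"linear": [-0.4, -0.75, 0], "twist": [0, 0, 0], "jaw": 60},
  {"linear": [-0.5, -1, 0], "twist": [0, 0, 0], "jaw": 60},
  {"linear": [-0.5, -1, 0], "twist": [0, 0, 0], "jaw": 60},
])

```text
time: 21.58
tool_pos: [583.0, -173.6, 240.6]
ee_rot: [-3.141, 0.001, 3.141]
contact_force: [0.1, 0.6, 0.3]
finger_gap: 60.0
finger_force: 0.0
```

```bash
python3 -c "
from h import *
print(tool()[0],tool()[2]['ee_rot']); move([629,-316,60],np.pi)"
```

```text
[ 582.9854 -173.5717  240.5746] [-3.1415  0.0012  3.141 ]
linear [-0.1835 -0.5695  0.7226] twist [-0.0001  0.0007 -0.0004]
```

Call:
send_rows([
  {"linear": [-0.1, -0.24, 0], "twist": [0, 0, 0], "jaw": 60},
  {"linear": [-0.184, -0.48, 0], "twist": [0, 0, 0], "jaw": 60},
  {"linear": [-0.184, -0.571, 0.15], "twist": [0, 0, 0], "jaw": 60},
  {"linear": [-0.184, -0.571, 0.36], "twist": [0, 0, 0], "jaw": 60},
  {"linear": [-0.184, -0.571, 0.5], "twist": [0, 0, 0], "jaw": 60},
  {"linear": [-0.184, -0.571, 0.6], "twist": [0, 0, 0], "jaw": 60},
  {"linear": [-0.184, -0.571, 0.68], "twist": [0, 0, 0], "jaw": 60},
  {"linear": [-0.184, -0.571, 0.722], "twist": [0, 0, 0], "jaw": 60},
  {"linear": [-0.184, -0.571, 0.722], "twist": [0, 0, 0], "jaw": 60},
  {"linear": [-0.184, -0.571, 0.722], "twist": [0, 0, 0], "jaw": 60},
])

```text
time: 22.82
tool_pos: [628.4, -315.2, 60.8]
ee_rot: [-3.141, 0.002, -3.141]
contact_force: [0.1, 0.3, -0.1]
finger_gap: 60.1
finger_force: 0.0
```

Call:
send_rows([
  {"linear": [0, 0, 0], "twist": [0, 0, 0], "jaw": 28},
  {"linear": [0, 0, 0], "twist": [0, 0, 0], "jaw": 28},
  {"linear": [0, 0, 0], "twist": [0, 0, 0], "jaw": 28},
  {"linear": [0, 0, 0], "twist": [0, 0, 0], "jaw": 28},
  {"linear": [0, 0, 0], "twist": [0, 0, 0], "jaw": 28},
], newtons=12)

```text
time: 23.45
tool_pos: [627.7, -315.1, 59.9]
ee_rot: [-3.141, 0.0, -3.141]
contact_force: [-1.3, 0.5, 2.4]
finger_gap: 33.5
finger_force: 12.0
```

Call:
send_rows([
  {"linear": [0, 0, -0.03], "twist": [0, 0, 0], "jaw": 28},
  {"linear": [0, 0, -0.08], "twist": [0, 0, 0], "jaw": 28},
  {"linear": [0, 0, -0.16], "twist": [0, 0, 0], "jaw": 28},
  {"linear": [0, 0, -0.38], "twist": [0, 0, 0], "jaw": 28},
  {"linear": [0, 0, -0.6], "twist": [0, 0, 0], "jaw": 28},
  {"linear": [0, 0, -0.8], "twist": [0, 0, 0], "jaw": 28},
  {"linear": [0.18, 0.18, -0.8], "twist": [0, 0, 0], "jaw": 28},
  {"linear": [0.36, 0.36, -0.8], "twist": [0, 0, 0], "jaw": 28},
  {"linear": [0.54, 0.54, -0.8], "twist": [0, 0, 0], "jaw": 28},
  {"linear": [0.7, 0.72, -0.8], "twist": [0, 0, 0], "jaw": 28},
])

```text
time: 24.7
tool_pos: [451.9, -134.7, 261.0]
ee_rot: [-3.141, 0.002, 3.141]
contact_force: [0.3, 0.5, 1.1]
finger_gap: 33.3
finger_force: 12.0
```

Call:
send_rows([
  {"linear": [0, 0.24, 0], "twist": [0, 0, 0], "jaw": 28},
  {"linear": [0, 0.48, 0], "twist": [0, 0, 0], "jaw": 28},
  {"linear": [0.0, 0.74, 0], "twist": [0, 0, 0], "jaw": 28},
  {"linear": [0.0, 1, 0], "twist": [0, 0, 0], "jaw": 28},
  {"linear": [0.0, 1, 0], "twist": [0, 0, 0], "jaw": 28},
])

```text
time: 25.32
tool_pos: [452.8, 117.8, 261.2]
ee_rot: [3.14, 0.002, -3.135]
contact_force: [-0.1, -0.0, 0.0]
finger_gap: 33.2
finger_force: 12.0
```

```bash
python3 -c "
from h import *
o=tool();print(o[0],o[2]['ee_rot'],o[2]['finger_gap']); move([455,318,259],np.pi+.23)"
```

```text
[452.7758 117.8459 261.1821] [ 3.1403  0.0024 -3.1348] 33.24271743238844
linear [-0.0143  0.8005  0.0098] twist [ 0.0007  0.0016 -0.1421]
```

Call:
send_rows([
  {"linear": [0, 0.25, 0], "twist": [0, 0, -0.142], "jaw": 28},
  {"linear": [0, 0.5, 0], "twist": [0, 0, -0.142], "jaw": 28},
  {"linear": [-0.014, 0.75, 0.01], "twist": [0, 0, -0.142], "jaw": 28},
  {"linear": [-0.014, 0.8, 0.01], "twist": [0, 0, -0.142], "jaw": 28},
  {"linear": [-0.014, 0.8, 0.01], "twist": [0, 0, -0.142], "jaw": 28},
])

```text
time: 25.95
tool_pos: [456.8, 313.7, 257.4]
ee_rot: [-3.141, 0.0, -2.917]
contact_force: [-0.7, -0.3, 0.3]
finger_gap: 33.6
finger_force: 12.0
```

```bash
python3 -c "
from h import *
im,m=snap('w8');c,s,t=tray2(im,m,(200,40,460,250)); print(c,s,t);c,s,t=tray2(im,m,(200,40,460,230)); print(c,s,t); well(c,t,1)"
```

```text
[441.797  320.8627] [55.625587463378906, 137.7926483154297] 0.23228128
[441.815  320.8353] [55.638038635253906, 117.81126403808594] 0.23167603
well [489.5059 332.0861]
linear [-0.1448  0.0471  0.969 ] twist [-0.0006  0.     -0.0054]
```

Call:
send_rows([
  {"linear": [-0.145, 0.045, 0.2], "twist": [0, 0, 0], "jaw": 28},
  {"linear": [-0.145, 0.045, 0.4], "twist": [0, 0, 0], "jaw": 28},
  {"linear": [-0.145, 0.045, 0.6], "twist": [0, 0, 0], "jaw": 28},
  {"linear": [-0.145, 0.045, 0.78], "twist": [0, 0, 0], "jaw": 28},
  {"linear": [-0.145, 0.045, 0.88], "twist": [0, 0, 0], "jaw": 28},
  {"linear": [-0.145, 0.045, 0.94], "twist": [0, 0, 0], "jaw": 28},
  {"linear": [-0.145, 0.045, 0.965], "twist": [0, 0, 0], "jaw": 28},
  {"linear": [-0.145, 0.045, 0.972], "twist": [0, 0, 0], "jaw": 28},
  {"linear": [-0.145, 0.045, 0.972], "twist": [0, 0, 0], "jaw": 28},
])

```text
time: 27.12
tool_pos: [490.2, 333.6, 15.1]
ee_rot: [3.141, 0.002, -2.918]
contact_force: [0.4, -0.5, -0.1]
finger_gap: 33.1
finger_force: 12.0
```

Call:
send_rows([
  {"linear": [0, -0.006, 0.004], "twist": [0, 0, 0], "jaw": 28},
  {"linear": [0, -0.006, 0.004], "twist": [0, 0, 0], "jaw": 42},
  {"linear": [0, -0.006, 0.004], "twist": [0, 0, 0], "jaw": 42},
  {"linear": [0, -0.006, 0.004], "twist": [0, 0, 0], "jaw": 42},
  {"linear": [0, -0.006, -0.06], "twist": [0, 0, 0], "jaw": 42},
  {"linear": [0, -0.006, -0.2], "twist": [0, 0, 0], "jaw": 60},
  {"linear": [0, -0.006, -0.45], "twist": [0, 0, 0], "jaw": 60},
  {"linear": [-0.05, -0.006, -0.7], "twist": [0, 0, 0], "jaw": 60},
  {"linear": [-0.1, -0.006, -0.95], "twist": [0, 0, 0], "jaw": 60},
  {"linear": [-0.1, -0.006, -0.95], "twist": [0, 0, 0], "jaw": 60},
])

```text
time: 28.38
tool_pos: [517.9, 339.4, 260.4]
ee_rot: [3.137, 0.014, -2.918]
contact_force: [-0.1, -0.3, 0.5]
finger_gap: 59.9
finger_force: 0.0
```

```bash
python3 -c "
from h import *
im,m=snap('w9');print(tool()[0])
cv2.imwrite('pics/c9.png',cv2.resize(im[0:300,180:480],None,fx=1.5,fy=1.5))"
```

```text
[516.1399 338.4583 256.7865]
```

View pics/c9.png

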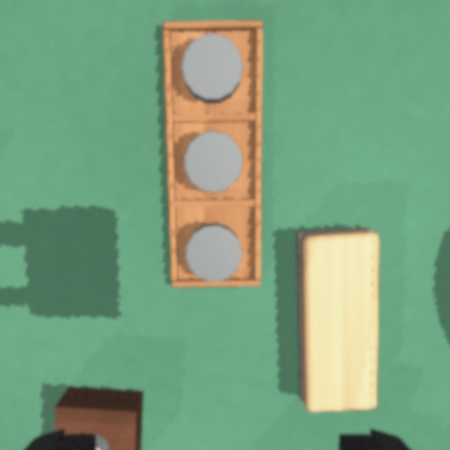

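All three caps lie flat in their own wells, at crop pixels (212,67), (213,161) and (213,252). Now the tubes, gripped by the neck.

Call:
send_rows([
  {"linear": [0.05, -0.234, 0], "twist": [0, 0, 0.143], "jaw": 60},
  {"linear": [0.107, -0.468, 0], "twist": [0, 0, 0.143], "jaw": 60},
  {"linear": [0.16, -0.702, 0], "twist": [0, 0, 0.143], "jaw": 60},
  {"linear": [0.214, -0.936, 0], "twist": [0, 0, 0.143], "jaw": 60},
  {"linear": [0.214, -0.936, 0], "twist": [0, 0, 0.143], "jaw": 60},
])

```text
time: 29.05
tool_pos: [512.1, 93.6, 249.6]
ee_rot: [-3.14, -0.003, 3.135]
contact_force: [-0.1, 0.5, 0.3]
finger_gap: 59.7
finger_force: 0.0
```

Call:
send_rows([
  {"linear": [0, -0.25, 0], "twist": [0, 0, 0], "jaw": 60},
  {"linear": [0, -0.5, 0], "twist": [0, 0, 0], "jaw": 60},
  {"linear": [0, -0.75, 0], "twist": [0, 0, 0], "jaw": 60},
  {"linear": [-0.1, -1, 0], "twist": [0, 0, 0], "jaw": 60},
  {"linear": [-0.1, -1, 0], "twist": [0, 0, 0], "jaw": 50},
])

```text
time: 29.68
tool_pos: [538.7, -154.6, 249.8]
ee_rot: [3.141, -0.002, 3.137]
contact_force: [0.4, 0.5, -0.4]
finger_gap: 52.2
finger_force: 0.0
```

```bash
python3 -c "
from h import *
print(tool()[0],tool()[2]['ee_rot']); move([628.5,-315.5,150],np.pi)"
```

```text
[ 538.7043 -154.6416  249.8176] [ 3.141  -0.002   3.1371]
linear [-0.3628 -0.6421  0.3982] twist [ 0.0004 -0.0012 -0.0029]
```

Call:
send_rows([
  {"linear": [-0.15, -0.24, 0], "twist": [0, 0, 0], "jaw": 50},
  {"linear": [-0.3, -0.48, 0], "twist": [0, 0, 0], "jaw": 50},
  {"linear": [-0.363, -0.642, 0], "twist": [0, 0, 0], "jaw": 50},
  {"linear": [-0.363, -0.642, 0], "twist": [0, 0, 0], "jaw": 50},
  {"linear": [-0.363, -0.642, 0], "twist": [0, 0, 0], "jaw": 50},
])

```text
time: 30.3
tool_pos: [628.8, -311.0, 249.9]
ee_rot: [3.139, -0.002, 3.142]
contact_force: [-0.7, -0.8, -0.4]
finger_gap: 50.2
finger_force: 0.0
```

```bash
cat >> h.py <<'E'
def tubes(im,m,z=62):
    hsv=cv2.cvtColor(im,cv2.COLOR_BGR2HSV)
    mk=((abs(hsv[:,:,0].astype(int)-27)<7)&(hsv[:,:,1]>60)&(hsv[:,:,2]>150)).astype('u1')
    n,l,s,ce=cv2.connectedComponentsWithStats(mk)
    for i in range(1,n):
        x,y,w,h,a=s[i]
        if 60<a<900 and .6<w/h<1.6 and a>.6*w*h: print('coin',s[i],ce[i].round(1),plane(m,ce[i],z)[:2])
E
python3 -c "
from h import *
im,m=snap('w10');print(tool()[0]);tubes(im,m);move([628.5,-315.5,54],np.pi)"
```

```text
[ 628.7577 -310.7942  250.5011]
coin [321 103  23  23 405] [332.  113.8] [ 554.0478 -304.8918]
coin [308 204  21  21 337] [317.7 213.6] [ 630.9323 -316.2741]
linear [-0.0003 -0.0203  0.786 ] twist [ 0.0012 -0.0011  0.0003]
```

Call:
send_rows([
  {"linear": [-0.005, -0.02, 0.22], "twist": [0, 0, 0], "jaw": 48},
  {"linear": [-0.005, -0.02, 0.42], "twist": [0, 0, 0], "jaw": 48},
  {"linear": [-0.005, -0.02, 0.58], "twist": [0, 0, 0], "jaw": 48},
  {"linear": [-0.005, -0.02, 0.68], "twist": [0, 0, 0], "jaw": 48},
  {"linear": [-0.005, -0.02, 0.74], "twist": [0, 0, 0], "jaw": 48},
  {"linear": [-0.005, -0.02, 0.775], "twist": [0, 0, 0], "jaw": 48},
  {"linear": [-0.005, -0.02, 0.786], "twist": [0, 0, 0], "jaw": 48},
  {"linear": [-0.005, -0.02, 0.786], "twist": [0, 0, 0], "jaw": 48},
  {"linear": [-0.005, -0.02, 0.786], "twist": [0, 0, 0], "jaw": 48},
])

```text
time: 31.48
tool_pos: [630.9, -318.8, 56.1]
ee_rot: [-3.141, 0.002, 3.14]
contact_force: [0.9, 0.2, -0.3]
finger_gap: 47.6
finger_force: 0.0
```

Call:
send_rows([
  {"linear": [0, 0, 0], "twist": [0, 0, 0], "jaw": 16},
  {"linear": [0, 0, 0], "twist": [0, 0, 0], "jaw": 16},
  {"linear": [0, 0, 0], "twist": [0, 0, 0], "jaw": 16},
  {"linear": [0, 0, 0], "twist": [0, 0, 0], "jaw": 16},
  {"linear": [0, 0, 0], "twist": [0, 0, 0], "jaw": 16},
], newtons=25)

```text
time: 32.1
tool_pos: [630.4, -318.3, 55.0]
ee_rot: [3.141, 0.0, 3.141]
contact_force: [-0.3, 1.2, 1.5]
finger_gap: 21.7
finger_force: 25.0
```

Call:
send_rows([
  {"linear": [0, 0, -0.02], "twist": [0, 0, 0], "jaw": 16},
  {"linear": [0, 0, -0.05], "twist": [0, 0, 0], "jaw": 16},
  {"linear": [0, 0, -0.1], "twist": [0, 0, 0], "jaw": 16},
  {"linear": [0, 0, -0.16], "twist": [0, 0, 0], "jaw": 16},
  {"linear": [0, 0, -0.24], "twist": [0, 0, 0], "jaw": 16},
  {"linear": [0, 0, -0.34], "twist": [0, 0, 0], "jaw": 16},
  {"linear": [0, 0, -0.43], "twist": [0, 0, 0], "jaw": 16},
  {"linear": [0, 0, -0.48], "twist": [0, 0, 0], "jaw": 16},
  {"linear": [0, 0, -0.48], "twist": [0, 0, 0], "jaw": 16},
])

```text
time: 33.22
tool_pos: [631.0, -318.8, 176.8]
ee_rot: [-3.14, 0.003, 3.14]
contact_force: [0.4, -1.3, -1.6]
finger_gap: 21.8
finger_force: 25.0
```

```bash
python3 -c "
from h import *
o=tool();print(o[0],o[2]['ee_rot'],o[2]['finger_gap'],o[2]['contact_force'])
im,m=snap('side1','side'); im2,m2=snap('scene1','scene')
p=proj(m,o[0]).astype(int);q=proj(m2,o[0]).astype(int)
a=[cv2.resize(I[max(r[1]-60,0):r[1]+90,max(r[0]-75,0):r[0]+75],(400,400)) for I,r in((im,p),(im2,q))]
cv2.imwrite('pics/c11.png',np.hstack(a));move([556,-120,175],np.pi+.035)"
```

```text
[ 631.0498 -318.8315  176.8082] [-3.1401  0.0026  3.1405] 21.819076537385552 [ 0.3668 -1.3067 -1.5823]
linear [ 0.2961  0.7922 -0.0025] twist [ 0.0004 -0.0006 -0.023 ]
```

View pics/c11.png

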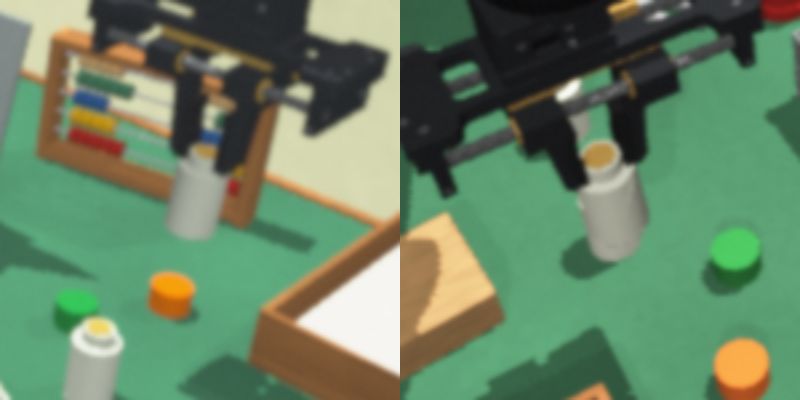

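Both views show the tube hanging upright by its neck (crop pixels (195,200) and (610,215)). Carrying it to the far pocket.

Call:
send_rows([
  {"linear": [0.04, 0.06, 0], "twist": [0, 0, -0.023], "jaw": 16},
  {"linear": [0.1, 0.18, 0], "twist": [0, 0, -0.023], "jaw": 16},
  {"linear": [0.16, 0.34, 0], "twist": [0, 0, -0.023], "jaw": 16},
  {"linear": [0.22, 0.5, 0], "twist": [0, 0, -0.023], "jaw": 16},
  {"linear": [0.28, 0.66, 0], "twist": [0, 0, -0.023], "jaw": 16},
  {"linear": [0.296, 0.82, 0], "twist": [0, 0, -0.023], "jaw": 16},
  {"linear": [0.3, 0.95, 0], "twist": [0, 0, -0.023], "jaw": 16},
  {"linear": [0.3, 1, 0], "twist": [0, 0, -0.023], "jaw": 16},
])

```text
time: 34.33
tool_pos: [554.4, -66.7, 173.6]
ee_rot: [3.141, -0.002, -3.105]
contact_force: [0.3, -0.6, -2.0]
finger_gap: 21.5
finger_force: 25.0
```

```bash
python3 -c "
from h import *
o=tool();print(o[0],o[2]['ee_rot'],o[2]['finger_gap']);move([556,37.8,176],np.pi+.035)"
```

```text
[554.4321 -66.6664 173.5988] [ 3.1411 -0.0024 -3.1046] 21.5024978951204
linear [-0.0217  0.4174 -0.0094] twist [ 0.0003 -0.0015  0.0013]
```

Call:
send_rows([
  {"linear": [-0.01, 0.12, 0], "twist": [0, 0, 0], "jaw": 16},
  {"linear": [-0.015, 0.26, 0], "twist": [0, 0, 0], "jaw": 16},
  {"linear": [-0.022, 0.37, 0], "twist": [0, 0, 0], "jaw": 16},
  {"linear": [-0.022, 0.417, 0], "twist": [0, 0, 0], "jaw": 16},
  {"linear": [-0.022, 0.417, 0.08], "twist": [0, 0, 0], "jaw": 16},
  {"linear": [-0.022, 0.417, 0.18], "twist": [0, 0, 0], "jaw": 16},
  {"linear": [-0.022, 0.417, 0.28], "twist": [0, 0, 0], "jaw": 16},
  {"linear": [-0.022, 0.417, 0.34], "twist": [0, 0, 0], "jaw": 16},
  {"linear": [-0.022, 0.417, 0.34], "twist": [0, 0, 0], "jaw": 16},
  {"linear": [-0.022, 0.417, 0.34], "twist": [0, 0, 0], "jaw": 16},
])

```text
time: 35.58
tool_pos: [558.2, 35.8, 90.7]
ee_rot: [-3.141, 0.001, -3.107]
contact_force: [0.5, 0.9, -0.6]
finger_gap: 21.5
finger_force: 25.0
```

```bash
python3 -c "
from h import *
o=tool();print(o[0],o[2]['ee_rot'],o[2]['finger_gap'],o[2]['contact_force']);move([556,37.8,60],np.pi+.035)"
```

```text
[558.1717  35.7949  90.7149] [-3.1415  0.0013 -3.1068] 21.514971208601523 [ 0.4772  0.8779 -0.5866]
linear [0.0086 0.0083 0.1228] twist [-0.0001  0.0008 -0.0001]
```

Call:
send_rows([
  {"linear": [0.009, 0.008, 0.03], "twist": [0, 0, 0], "jaw": 16},
  {"linear": [0.009, 0.008, 0.06], "twist": [0, 0, 0], "jaw": 16},
  {"linear": [0.009, 0.008, 0.09], "twist": [0, 0, 0], "jaw": 16},
  {"linear": [0.009, 0.008, 0.11], "twist": [0, 0, 0], "jaw": 16},
  {"linear": [0.009, 0.008, 0.12], "twist": [0, 0, 0], "jaw": 16},
  {"linear": [0.009, 0.008, 0.122], "twist": [0, 0, 0], "jaw": 16},
  {"linear": [0.009, 0.008, 0.122], "twist": [0, 0, 0], "jaw": 16},
])

```text
time: 36.45
tool_pos: [555.2, 38.0, 59.5]
ee_rot: [-3.142, 0.0, -3.107]
contact_force: [0.4, 0.2, -1.5]
finger_gap: 22.0
finger_force: 25.0
```

Call:
send_rows([
  {"linear": [0, 0, 0.003], "twist": [0, 0, 0], "jaw": 16},
  {"linear": [0, 0, 0.003], "twist": [0, 0, 0], "jaw": 32},
  {"linear": [0, 0, 0.003], "twist": [0, 0, 0], "jaw": 32},
  {"linear": [0, 0, 0.003], "twist": [0, 0, 0], "jaw": 32},
  {"linear": [0, 0, -0.04], "twist": [0, 0, 0], "jaw": 34},
  {"linear": [0, 0, -0.2], "twist": [0, 0, 0], "jaw": 40},
  {"linear": [0, 0, -0.45], "twist": [0, 0, 0], "jaw": 48},
  {"linear": [0, -0.1, -0.65], "twist": [0, 0, 0], "jaw": 48},
  {"linear": [0, -0.3, -0.76], "twist": [0, 0, 0], "jaw": 48},
  {"linear": [0, -0.3, -0.76], "twist": [0, 0, 0], "jaw": 48},
])

```text
time: 37.7
tool_pos: [559.8, -39.6, 254.1]
ee_rot: [-3.14, 0.008, -3.11]
contact_force: [0.1, 0.6, 0.4]
finger_gap: 48.0
finger_force: 0.0
```

```bash
python3 -c "
from h import *
im,m=snap('w11');o=tool();print(o[0]);tubes(im,m,66)
move([554,-260,250],np.pi)"
```

```text
[558.54   -38.1243 251.7075]
coin [415 197  21  21 350] [424.9 207.2] [556.3066  39.9762]
linear [ 0.0469 -0.8864  0.0069] twist [-0.0001  0.0024  0.0206]
```

Call:
send_rows([
  {"linear": [0.01, -0.24, 0], "twist": [0, 0, 0.02], "jaw": 48},
  {"linear": [0.02, -0.48, 0], "twist": [0, 0, 0.02], "jaw": 48},
  {"linear": [0.04, -0.72, 0], "twist": [0, 0, 0.02], "jaw": 48},
  {"linear": [0.047, -0.96, 0.02], "twist": [0, 0, 0.02], "jaw": 48},
  {"linear": [0.047, -1, 0.1], "twist": [0, 0, 0.02], "jaw": 48},
  {"linear": [0.047, -1, 0.2], "twist": [0, 0, 0.02], "jaw": 48},
  {"linear": [0.047, -1, 0.2], "twist": [0, 0, 0.02], "jaw": 48},
])

```text
time: 38.62
tool_pos: [552.5, -284.3, 194.9]
ee_rot: [3.137, -0.007, -3.137]
contact_force: [-0.6, -0.5, 0.3]
finger_gap: 48.2
finger_force: 0.0
```

```bash
python3 -c "
from h import *
o=tool();print(o[0]);move([553.5,-305,54.5],np.pi)"
```

```text
[ 552.4564 -284.3129  194.8731]
linear [-0.0078 -0.0856  0.561 ] twist [ 0.0032 -0.0045  0.0028]
```

Call:
send_rows([
  {"linear": [-0.006, -0.084, 0.15], "twist": [0, 0, 0], "jaw": 48},
  {"linear": [-0.006, -0.084, 0.3], "twist": [0, 0, 0], "jaw": 48},
  {"linear": [-0.006, -0.084, 0.4], "twist": [0, 0, 0], "jaw": 48},
  {"linear": [-0.006, -0.084, 0.46], "twist": [0, 0, 0], "jaw": 48},
  {"linear": [-0.006, -0.084, 0.46], "twist": [0, 0, 0], "jaw": 48},
  {"linear": [-0.006, -0.084, 0.46], "twist": [0, 0, 0], "jaw": 48},
])

```text
time: 39.38
tool_pos: [557.3, -308.3, 85.9]
ee_rot: [-3.141, 0.002, -3.137]
contact_force: [-0.1, -0.2, 0.3]
finger_gap: 48.2
finger_force: 0.0
```

```bash
python3 -c "
from h import *
o=tool();print(o[0]);move([553.5,-305,54.5],np.pi)"
```

```text
[ 557.3307 -308.327    85.8535]
linear [0.0155 0.0135 0.1254] twist [-0.0007  0.0012  0.0026]
```

Call:
send_rows([
  {"linear": [0.0155, 0.0135, 0.02], "twist": [0, 0, 0], "jaw": 48},
  {"linear": [0.0155, 0.0135, 0.07], "twist": [0, 0, 0], "jaw": 48},
  {"linear": [0.0155, 0.0135, 0.11], "twist": [0, 0, 0], "jaw": 48},
  {"linear": [0.0155, 0.0135, 0.126], "twist": [0, 0, 0], "jaw": 48},
  {"linear": [0.0155, 0.0135, 0.126], "twist": [0, 0, 0], "jaw": 48},
  {"linear": [0.0155, 0.0135, 0.126], "twist": [0, 0, 0], "jaw": 16},
  {"linear": [0.0155, 0.0135, 0.126], "twist": [0, 0, 0], "jaw": 16},
  {"linear": [0.0155, 0.0135, 0.126], "twist": [0, 0, 0], "jaw": 16},
  {"linear": [0.0155, 0.0135, 0.126], "twist": [0, 0, 0], "jaw": 16},
  {"linear": [0.0155, 0.0135, 0.126], "twist": [0, 0, 0], "jaw": 16},
], newtons=25)

```text
time: 40.62
tool_pos: [552.7, -304.9, 53.3]
ee_rot: [-3.141, 0.001, -3.138]
contact_force: [0.5, 0.3, 1.7]
finger_gap: 21.7
finger_force: 25.0
```

Call:
send_rows([
  {"linear": [0, 0, -0.02], "twist": [0, 0, 0], "jaw": 16},
  {"linear": [0, 0, -0.05], "twist": [0, 0, 0], "jaw": 16},
  {"linear": [0, 0, -0.1], "twist": [0, 0, 0], "jaw": 16},
  {"linear": [0, 0, -0.18], "twist": [0, 0, 0], "jaw": 16},
  {"linear": [0, 0.02, -0.28], "twist": [0, 0, 0], "jaw": 16},
  {"linear": [0, 0.08, -0.38], "twist": [0, 0, 0], "jaw": 16},
  {"linear": [0, 0.18, -0.46], "twist": [0, 0, -0.02], "jaw": 16},
  {"linear": [0, 0.32, -0.49], "twist": [0, 0, -0.02], "jaw": 16},
  {"linear": [0, 0.46, -0.49], "twist": [0, 0, -0.02], "jaw": 16},
  {"linear": [0, 0.6, -0.49], "twist": [0, 0, -0.02], "jaw": 16},
])

```text
time: 41.88
tool_pos: [552.3, -154.0, 177.5]
ee_rot: [-3.141, 0.002, -3.107]
contact_force: [-0.7, -0.1, -1.9]
finger_gap: 21.7
finger_force: 25.0
```

Call:
send_rows([
  {"linear": [-0.005, 0.14, 0], "twist": [0, 0, 0], "jaw": 16},
  {"linear": [-0.01, 0.28, 0], "twist": [0, 0, 0], "jaw": 16},
  {"linear": [-0.015, 0.4, 0], "twist": [0, 0, 0], "jaw": 16},
  {"linear": [-0.02, 0.5, 0], "twist": [0, 0, 0], "jaw": 16},
  {"linear": [-0.02, 0.54, 0], "twist": [0, 0, 0], "jaw": 16},
  {"linear": [-0.02, 0.54, 0.1], "twist": [0, 0, 0], "jaw": 16},
  {"linear": [-0.02, 0.54, 0.2], "twist": [0, 0, 0], "jaw": 16},
  {"linear": [-0.02, 0.54, 0.3], "twist": [0, 0, 0], "jaw": 16},
  {"linear": [-0.02, 0.54, 0.33], "twist": [0, 0, 0], "jaw": 16},
  {"linear": [-0.02, 0.54, 0.33], "twist": [0, 0, 0], "jaw": 16},
])

```text
time: 43.12
tool_pos: [552.1, -20.1, 93.1]
ee_rot: [-3.141, -0.0, -3.107]
contact_force: [0.3, 0.3, -1.2]
finger_gap: 22.0
finger_force: 25.0
```

```bash
python3 -c "
from h import *
o=tool();print(o[0],o[2]['finger_gap'],o[2]['contact_force']);move([558,-20.3,58],np.pi+.035)"
```

```text
[552.0915 -20.1451  93.1206] 21.987011729179155 [ 0.2914  0.3476 -1.2006]
linear [-0.0236 -0.0014  0.1405] twist [-0.0001 -0.0002 -0.0002]
```

Call:
send_rows([
  {"linear": [-0.0236, -0.001, 0.0], "twist": [0, 0, 0], "jaw": 16},
  {"linear": [-0.0236, -0.001, 0.03], "twist": [0, 0, 0], "jaw": 16},
  {"linear": [-0.0236, -0.001, 0.07], "twist": [0, 0, 0], "jaw": 16},
  {"linear": [-0.0236, -0.001, 0.1], "twist": [0, 0, 0], "jaw": 16},
  {"linear": [-0.0236, -0.001, 0.125], "twist": [0, 0, 0], "jaw": 16},
  {"linear": [-0.0236, -0.001, 0.138], "twist": [0, 0, 0], "jaw": 16},
  {"linear": [-0.0236, -0.001, 0.14], "twist": [0, 0, 0], "jaw": 16},
  {"linear": [-0.0236, -0.001, 0.14], "twist": [0, 0, 0], "jaw": 16},
])

```text
time: 44.12
tool_pos: [558.2, -19.8, 58.1]
ee_rot: [-3.142, 0.0, -3.107]
contact_force: [-0.7, 0.4, -1.6]
finger_gap: 21.6
finger_force: 25.0
```

Free in its pocket. Lowering the last millimetre, then releasing.

Call:
send_rows([
  {"linear": [0, 0, 0.003], "twist": [0, 0, 0], "jaw": 16},
  {"linear": [0, 0, 0.003], "twist": [0, 0, 0], "jaw": 32},
  {"linear": [0, 0, 0.003], "twist": [0, 0, 0], "jaw": 32},
  {"linear": [0, 0, 0.003], "twist": [0, 0, 0], "jaw": 32},
  {"linear": [0, 0, -0.04], "twist": [0, 0, 0], "jaw": 34},
  {"linear": [0, 0, -0.2], "twist": [0, 0, 0], "jaw": 40},
  {"linear": [0, 0, -0.45], "twist": [0, 0, 0], "jaw": 48},
  {"linear": [0.1, -0.15, -0.65], "twist": [0, 0, 0], "jaw": 48},
  {"linear": [0.2, -0.4, -0.76], "twist": [0, 0, 0], "jaw": 48},
  {"linear": [0.2, -0.4, -0.76], "twist": [0, 0, 0], "jaw": 48},
])

```text
time: 45.38
tool_pos: [512.0, -124.0, 251.7]
ee_rot: [-3.139, 0.005, -3.109]
contact_force: [-0.2, 0.9, 1.0]
finger_gap: 48.0
finger_force: 0.0
```

```bash
python3 -c "
from h import *
im,m=snap('w12');o=tool();print(o[0]);tubes(im,m,66);tubes(im,m,62)
move([440,-295,200],np.pi)"
```

```text
[ 511.6786 -124.1351  250.8963]
coin [512 259  21  20 322] [521.9 268.5] [556.6537  39.9958]
coin [439 261  21  20 320] [449.2 270.6] [560.2605 -19.9756]
coin [512 259  21  20 322] [521.9 268.5] [558.0019  41.9974]
coin [439 261  21  20 320] [449.2 270.6] [561.6522 -18.6975]
linear [ 0.3095 -0.6734  0.2039] twist [-0.0014  0.0026  0.0206]
```

Call:
send_rows([
  {"linear": [0.1, -0.2, 0], "twist": [0, 0, 0.02], "jaw": 48},
  {"linear": [0.2, -0.42, 0], "twist": [0, 0, 0.02], "jaw": 48},
  {"linear": [0.3, -0.62, 0], "twist": [0, 0, 0.02], "jaw": 48},
  {"linear": [0.308, -0.675, 0], "twist": [0, 0, 0.02], "jaw": 48},
  {"linear": [0.308, -0.675, 0], "twist": [0, 0, 0.02], "jaw": 48},
])

```text
time: 46.05
tool_pos: [440.7, -292.4, 247.0]
ee_rot: [3.14, -0.001, -3.139]
contact_force: [0.2, 1.0, -0.3]
finger_gap: 47.9
finger_force: 0.0
```

```bash
python3 -c "
from h import *
im,m=snap('w13');o=tool();print(o[0]);tubes(im,m,62)
move([440,-295,80],np.pi)"
```

```text
[ 440.9295 -291.7059  247.0804]
coin [310 200  21  21 341] [319.9 209.9] [ 439.4765 -296.052 ]
linear [ 0.0033 -0.0144  0.6683] twist [ 0.0012 -0.0004  0.0023]
```

Call:
send_rows([
  {"linear": [0.004, -0.014, 0.22], "twist": [0, 0, 0], "jaw": 48},
  {"linear": [0.004, -0.014, 0.42], "twist": [0, 0, 0], "jaw": 48},
  {"linear": [0.004, -0.014, 0.56], "twist": [0, 0, 0], "jaw": 48},
  {"linear": [0.004, -0.014, 0.64], "twist": [0, 0, 0], "jaw": 48},
  {"linear": [0.004, -0.014, 0.66], "twist": [0, 0, 0], "jaw": 48},
  {"linear": [0.004, -0.014, 0.66], "twist": [0, 0, 0], "jaw": 48},
  {"linear": [0.004, -0.014, 0.66], "twist": [0, 0, 0], "jaw": 48},
])

```text
time: 46.98
tool_pos: [440.7, -296.5, 84.2]
ee_rot: [-3.14, 0.002, -3.137]
contact_force: [-0.1, -0.1, -0.2]
finger_gap: 47.9
finger_force: 0.0
```

```bash
python3 -c "
from h import *
o=tool();print(o[0]);move([439.5,-295.8,54],np.pi)"
```

```text
[ 440.7073 -296.4989   84.2444]
linear [0.0051 0.003  0.121 ] twist [-0.0008  0.0013  0.0028]
```

Call:
send_rows([
  {"linear": [0.005, 0.003, 0.03], "twist": [0, 0, 0], "jaw": 48},
  {"linear": [0.005, 0.003, 0.07], "twist": [0, 0, 0], "jaw": 48},
  {"linear": [0.005, 0.003, 0.11], "twist": [0, 0, 0], "jaw": 48},
  {"linear": [0.005, 0.003, 0.12], "twist": [0, 0, 0], "jaw": 48},
  {"linear": [0.005, 0.003, 0.12], "twist": [0, 0, 0], "jaw": 48},
  {"linear": [0.005, 0.003, 0.12], "twist": [0, 0, 0], "jaw": 16},
  {"linear": [0.005, 0.003, 0.12], "twist": [0, 0, 0], "jaw": 16},
  {"linear": [0.005, 0.003, 0.12], "twist": [0, 0, 0], "jaw": 16},
  {"linear": [0.005, 0.003, 0.12], "twist": [0, 0, 0], "jaw": 16},
  {"linear": [0.005, 0.003, 0.12], "twist": [0, 0, 0], "jaw": 16},
], newtons=25)

```text
time: 48.22
tool_pos: [438.5, -295.8, 53.2]
ee_rot: [-3.141, 0.0, -3.138]
contact_force: [0.4, -1.1, 1.8]
finger_gap: 21.7
finger_force: 25.0
```

Call:
send_rows([
  {"linear": [0, 0, -0.02], "twist": [0, 0, 0], "jaw": 16},
  {"linear": [0, 0, -0.05], "twist": [0, 0, 0], "jaw": 16},
  {"linear": [0, 0, -0.1], "twist": [0, 0, 0], "jaw": 16},
  {"linear": [0, 0, -0.18], "twist": [0, 0, 0], "jaw": 16},
  {"linear": [-0.02, 0.02, -0.28], "twist": [0, 0, 0], "jaw": 16},
  {"linear": [-0.08, 0.08, -0.38], "twist": [0, 0, 0], "jaw": 16},
  {"linear": [-0.18, 0.18, -0.46], "twist": [0, 0, -0.02], "jaw": 16},
  {"linear": [-0.29, 0.32, -0.49], "twist": [0, 0, -0.02], "jaw": 16},
  {"linear": [-0.4, 0.46, -0.49], "twist": [0, 0, -0.02], "jaw": 16},
  {"linear": [-0.48, 0.6, -0.49], "twist": [0, 0, -0.02], "jaw": 16},
])

```text
time: 49.48
tool_pos: [559.0, -144.1, 176.8]
ee_rot: [-3.141, 0.002, -3.106]
contact_force: [0.3, -0.5, -2.2]
finger_gap: 21.5
finger_force: 25.0
```

```bash
python3 -c "
from h import *
o=tool();print(o[0],o[2]['finger_gap'],o[2]['contact_force']);move([560,-78.3,95],np.pi+.035)"
```

```text
[ 559.0138 -144.0711  176.769 ] 21.487723800360563 [ 0.2557 -0.5257 -2.2466]
linear [-0.0126  0.263   0.3269] twist [-0.0004  0.0011  0.0001]
```

Call:
send_rows([
  {"linear": [-0.012, 0.13, 0], "twist": [0, 0, 0], "jaw": 16},
  {"linear": [-0.012, 0.22, 0], "twist": [0, 0, 0], "jaw": 16},
  {"linear": [-0.012, 0.263, 0], "twist": [0, 0, 0], "jaw": 16},
  {"linear": [-0.012, 0.263, 0.06], "twist": [0, 0, 0], "jaw": 16},
  {"linear": [-0.012, 0.263, 0.16], "twist": [0, 0, 0], "jaw": 16},
  {"linear": [-0.012, 0.263, 0.26], "twist": [0, 0, 0], "jaw": 16},
  {"linear": [-0.012, 0.263, 0.32], "twist": [0, 0, 0], "jaw": 16},
  {"linear": [-0.012, 0.263, 0.327], "twist": [0, 0, 0], "jaw": 16},
  {"linear": [-0.012, 0.263, 0.327], "twist": [0, 0, 0], "jaw": 16},
])

```text
time: 50.6
tool_pos: [558.9, -79.8, 94.1]
ee_rot: [-3.141, 0.001, -3.107]
contact_force: [1.0, -1.0, -2.6]
finger_gap: 21.9
finger_force: 25.0
```

```bash
python3 -c "
from h import *
o=tool();print(o[0],o[2]['finger_gap'],o[2]['contact_force']);move([560,-78.3,58],np.pi+.035)"
```

```text
[558.8633 -79.7721  94.0668] 21.851066476279605 [ 1.0443 -0.9568 -2.5958]
linear [-0.0046  0.0058  0.1443] twist [-0.0001  0.0005 -0.0003]
```

Call:
send_rows([
  {"linear": [-0.005, 0.006, 0.01], "twist": [0, 0, 0], "jaw": 16},
  {"linear": [-0.005, 0.006, 0.04], "twist": [0, 0, 0], "jaw": 16},
  {"linear": [-0.005, 0.006, 0.07], "twist": [0, 0, 0], "jaw": 16},
  {"linear": [-0.005, 0.006, 0.1], "twist": [0, 0, 0], "jaw": 16},
  {"linear": [-0.005, 0.006, 0.125], "twist": [0, 0, 0], "jaw": 16},
  {"linear": [-0.005, 0.006, 0.14], "twist": [0, 0, 0], "jaw": 16},
  {"linear": [-0.005, 0.006, 0.144], "twist": [0, 0, 0], "jaw": 16},
  {"linear": [-0.005, 0.006, 0.144], "twist": [0, 0, 0], "jaw": 16},
])

```text
time: 51.6
tool_pos: [559.8, -77.8, 57.7]
ee_rot: [-3.142, 0.0, -3.107]
contact_force: [-0.2, -0.2, -2.4]
finger_gap: 21.8
finger_force: 25.0
```

Call:
send_rows([
  {"linear": [0, 0, 0.002], "twist": [0, 0, 0], "jaw": 16},
  {"linear": [0, 0, 0.002], "twist": [0, 0, 0], "jaw": 32},
  {"linear": [0, 0, 0.002], "twist": [0, 0, 0], "jaw": 32},
  {"linear": [0, 0, 0.002], "twist": [0, 0, 0], "jaw": 32},
  {"linear": [0, 0, -0.04], "twist": [0, 0, 0], "jaw": 34},
  {"linear": [0, 0, -0.2], "twist": [0, 0, 0], "jaw": 40},
  {"linear": [0, 0, -0.45], "twist": [0, 0, 0], "jaw": 48},
  {"linear": [0, 0.15, -0.68], "twist": [0, 0, 0], "jaw": 20},
  {"linear": [0, 0.24, -0.92], "twist": [0, 0, 0], "jaw": 0},
  {"linear": [0, 0.24, -1], "twist": [0, 0, 0], "jaw": 0},
])

```text
time: 52.85
tool_pos: [558.9, -16.6, 313.4]
ee_rot: [-3.141, 0.007, -3.105]
contact_force: [-0.5, -0.0, 0.1]
finger_gap: 20.0
finger_force: 0.0
```

```bash
python3 -c "
from h import *
im,m=snap('w14');o=tool();print(o[0],o[2]['ee_rot']);tubes(im,m,66)
S,D,W=camera_model('scene'),camera_model('side'),load('w1')[1]
print(tri([S,D],[(344,264),(397,186)]),tri([S,D],[(440,210),(318,166)]),tri([S,W],[(344,264),(205,92)]))
im,_=snap('scene2','scene')
a=cv2.resize(im[180:330,270:450],None,fx=2.2,fy=2.6); im,_=snap('side2','side'); b=cv2.resize(im[140:300,260:410],(400,390)); cv2.imwrite('pics/c14.png',np.hstack([a,b]));print(a.shape)
"
```

```text
[560.0723 -16.8792 316.2459] [-3.1406  0.0115 -3.1051]
coin [377 187  18  18 245] [385.3 195.3] [556.15    39.8618]
coin [313 189  18  17 246] [321.3 197. ] [559.7945 -19.9915]
[ 682.7212 -119.7721  200.1566] [655.8757 105.2757 187.6718] [ 677.7271 -119.8392  190.916 ]
(390, 396, 3)
```

View pics/c14.png

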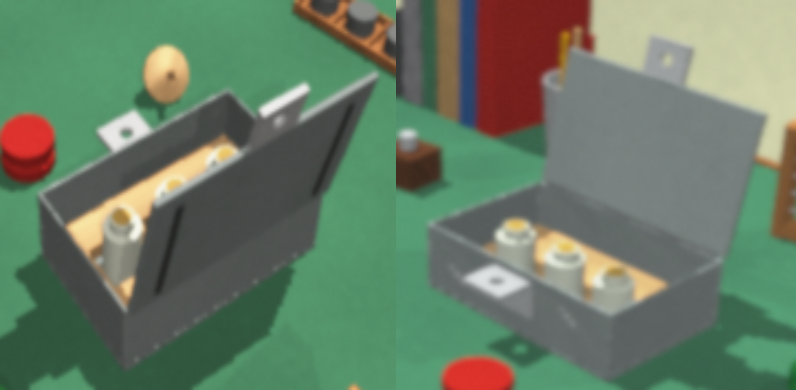

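Three tubes stand upright in their pockets. The lid leans back, its free corners at scene (343,259) and (442,209). Working out the lid angle before I push it from behind.

```bash
python3 -c "
from h import *
S,D=camera_model('scene'),camera_model('side')
for a,b in(((343,259),(398.4,188.4)),((442,209),(324.5,160.5)),((396.5,214.6),(512/1,0)) ):
    if b[1]: print(tri([S,D],[a,b]),[np.linalg.norm(proj(c,tri([S,D],[a,b]))-u) for c,u in((S,a),(D,b))])
move([730,-13.5,300],np.pi+.035)"
```

```text
[ 678.041  -122.1811  201.3029] [np.float64(1.719216870568993), np.float64(1.2447129099487035)]
[667.6116  95.6802 202.1764] [np.float64(0.0646472213605436), np.float64(0.046461933938744836)]
linear [-0.6859 -0.0077  0.0443] twist [-0.0004  0.0031  0.0004]
```

Call:
send_rows([
  {"linear": [-0.2, -0.008, 0], "twist": [0, 0, 0], "jaw": 0},
  {"linear": [-0.44, -0.008, 0], "twist": [0, 0, 0], "jaw": 0},
  {"linear": [-0.64, -0.008, 0], "twist": [0, 0, 0], "jaw": 0},
  {"linear": [-0.686, -0.008, 0], "twist": [0, 0, 0], "jaw": 0},
  {"linear": [-0.686, -0.008, 0.15], "twist": [0, 0, 0], "jaw": 0},
  {"linear": [-0.686, -0.008, 0.3], "twist": [0, 0, 0], "jaw": 0},
  {"linear": [-0.686, -0.008, 0.4], "twist": [0, 0, 0], "jaw": 0},
  {"linear": [-0.686, -0.008, 0.46], "twist": [0, 0, 0], "jaw": 0},
  {"linear": [-0.686, -0.008, 0.46], "twist": [0, 0, 0], "jaw": 0},
])

```text
time: 54.12
tool_pos: [727.3, -14.0, 190.4]
ee_rot: [3.141, -0.004, -3.107]
contact_force: [-0.8, -0.1, 0.0]
finger_gap: 0.2
finger_force: 0.0
```

```bash
python3 -c "
from h import *
o=tool();print(o[0],o[2]['ee_rot'],o[2]['contact_force'])
for p in ([690,200],[670,203],[653,205],[634,205],[616.7,201.7],[597,196],[579,186.8],[565,178],[552.3,166.4],[541,154],[531.4,140],[524,125],[517.7,109.2],[514,92],[512,78]):
    print(p,(np.array([(o[0][0]-p[0])/250/np.cos(.035),(o[0][2]-p[1])/250])).round(3))"
```

```text
[727.2615 -14.019  190.4303] [ 3.1412 -0.0041 -3.1069] [-0.7942 -0.1338  0.038 ]
[690, 200] [ 0.149 -0.038]
[670, 203] [ 0.229 -0.05 ]
[653, 205] [ 0.297 -0.058]
[634, 205] [ 0.373 -0.058]
[616.7, 201.7] [ 0.443 -0.045]
[597, 196] [ 0.521 -0.022]
[579, 186.8] [0.593 0.015]
[565, 178] [0.649 0.05 ]
[552.3, 166.4] [0.7   0.096]
[541, 154] [0.746 0.146]
[531.4, 140] [0.784 0.202]
[524, 125] [0.814 0.262]
[517.7, 109.2] [0.839 0.325]
[514, 92] [0.854 0.394]
[512, 78] [0.862 0.45 ]
```

Call:
send_rows([
  {"linear": [0.08, -0.03, -0.02], "twist": [0, 0, 0], "jaw": 0},
  {"linear": [0.149, 0, -0.038], "twist": [0, 0, 0], "jaw": 0},
  {"linear": [0.19, 0, -0.045], "twist": [0, 0, 0], "jaw": 0},
  {"linear": [0.23, 0, -0.05], "twist": [0, 0, 0], "jaw": 0},
  {"linear": [0.263, 0, -0.055], "twist": [0, 0, 0], "jaw": 0},
  {"linear": [0.297, 0, -0.058], "twist": [0, 0, 0], "jaw": 0},
  {"linear": [0.335, 0, -0.058], "twist": [0, 0, 0], "jaw": 0},
  {"linear": [0.373, 0, -0.058], "twist": [0, 0, 0], "jaw": 0},
])

```text
time: 55.12
tool_pos: [635.2, -17.3, 206.9]
ee_rot: [-3.141, -0.0, -3.107]
contact_force: [2.8, -0.6, -0.8]
finger_gap: 0.5
finger_force: 1.3
```

```bash
python3 -c "
from h import *
o=tool();print(o[0],o[2]['ee_rot'],o[2]['contact_force'])
for p in ([616.7,201.7],[597,195],[579,184.8],[565,176],[552.3,164.4],[541,152],[531.4,138],[524,123],[517.7,107.2],[514,91],[512,77]):
    print(p,(np.array([(o[0][0]-p[0])/250/np.cos(.035),(o[0][2]-p[1])/250])).round(3))"
```

```text
[635.1819 -17.2511 206.9354] [-3.1414 -0.0001 -3.1066] [ 2.8332 -0.6301 -0.8439]
[616.7, 201.7] [0.074 0.021]
[597, 195] [0.153 0.048]
[579, 184.8] [0.225 0.089]
[565, 176] [0.281 0.124]
[552.3, 164.4] [0.332 0.17 ]
[541, 152] [0.377 0.22 ]
[531.4, 138] [0.415 0.276]
[524, 123] [0.445 0.336]
[517.7, 107.2] [0.47  0.399]
[514, 91] [0.485 0.464]
[512, 77] [0.493 0.52 ]
```

Contact with the lid (2.8 N). Following the arc.

Call:
send_rows([
  {"linear": [0.037, 0, 0.01], "twist": [0, 0, 0], "jaw": 0},
  {"linear": [0.074, 0, 0.021], "twist": [0, 0, 0], "jaw": 0},
  {"linear": [0.115, 0, 0.035], "twist": [0, 0, 0], "jaw": 0},
  {"linear": [0.153, 0, 0.048], "twist": [0, 0, 0], "jaw": 0},
  {"linear": [0.19, 0, 0.068], "twist": [0, 0, 0], "jaw": 0},
  {"linear": [0.225, 0, 0.089], "twist": [0, 0, 0], "jaw": 0},
  {"linear": [0.281, 0, 0.124], "twist": [0, 0, 0], "jaw": 0},
  {"linear": [0.332, 0, 0.17], "twist": [0, 0, 0], "jaw": 0},
  {"linear": [0.332, 0, 0.17], "twist": [0, 0, 0], "jaw": 0},
])

```text
time: 56.25
tool_pos: [550.2, -19.9, 162.5]
ee_rot: [3.141, -0.005, -3.107]
contact_force: [-0.0, 0.2, -0.1]
finger_gap: 0.3
finger_force: 0.0
```

```bash
python3 -c "
from h import *
o=tool();print(o[0],o[2]['ee_rot'],o[2]['contact_force'])
for p in ([541,152],[531.4,138],[524,123],[517.7,107.2],[514,91],[512,77]):
    print(p,(np.array([(o[0][0]-p[0])/250/np.cos(.035),(o[0][2]-p[1])/250])).round(3))"
```

```text
[550.2128 -19.9102 162.548 ] [ 3.1411 -0.0045 -3.1067] [-0.0247  0.2394 -0.1274]
[541, 152] [0.037 0.042]
[531.4, 138] [0.075 0.098]
[524, 123] [0.105 0.158]
[517.7, 107.2] [0.13  0.221]
[514, 91] [0.145 0.286]
[512, 77] [0.153 0.342]
```

Call:
send_rows([
  {"linear": [0.037, 0, 0.042], "twist": [0, 0, 0], "jaw": 0},
  {"linear": [0.056, 0, 0.07], "twist": [0, 0, 0], "jaw": 0},
  {"linear": [0.075, 0, 0.098], "twist": [0, 0, 0], "jaw": 0},
  {"linear": [0.09, 0, 0.128], "twist": [0, 0, 0], "jaw": 0},
])

```text
time: 56.75
tool_pos: [530.0, -20.8, 132.2]
ee_rot: [3.142, -0.0, -3.107]
contact_force: [-0.1, -0.9, 2.0]
finger_gap: 0.6
finger_force: 0.8
```

Call:
send_rows([
  {"linear": [0.015, 0, 0.03], "twist": [0, 0, 0], "jaw": 0},
  {"linear": [0.028, 0, 0.06], "twist": [0, 0, 0], "jaw": 0},
  {"linear": [0.04, 0, 0.093], "twist": [0, 0, 0], "jaw": 0},
  {"linear": [0.048, 0, 0.125], "twist": [0, 0, 0], "jaw": 0},
])

```text
time: 57.25
tool_pos: [518.0, -21.2, 100.8]
ee_rot: [-3.142, -0.0, -3.107]
contact_force: [0.2, -0.1, 1.5]
finger_gap: 0.3
finger_force: 0.7
```

Contact force is upward and the lid is following. Pressing to the shut position (tip at z≈76).

Call:
send_rows([
  {"linear": [0.01, 0, 0.03], "twist": [0, 0, 0], "jaw": 0},
  {"linear": [0.015, 0, 0.06], "twist": [0, 0, 0], "jaw": 0},
  {"linear": [0.018, 0, 0.085], "twist": [0, 0, 0], "jaw": 0},
  {"linear": [0.018, 0, 0.096], "twist": [0, 0, 0], "jaw": 0},
  {"linear": [0.018, 0, 0.102], "twist": [0, 0, 0], "jaw": 0},
  {"linear": [0.018, 0, 0.105], "twist": [0, 0, 0], "jaw": 0},
])

```text
time: 58.0
tool_pos: [513.5, -21.3, 76.3]
ee_rot: [3.141, -0.001, -3.106]
contact_force: [-5.9, 1.1, 13.6]
finger_gap: 0.8
finger_force: 6.9
```

Firm stop (13.6 N) at z=76.3, so the lid is shut. Rising to look at the hasp hole.

Call:
send_rows([
  {"linear": [0, 0, -0.1], "twist": [0, 0, 0], "jaw": 0},
  {"linear": [0.06, 0, -0.3], "twist": [0, 0, 0], "jaw": 20},
  {"linear": [0.13, 0, -0.5], "twist": [0, 0, 0], "jaw": 40},
  {"linear": [0.13, 0, -0.6], "twist": [0, 0, 0], "jaw": 40},
  {"linear": [0.13, 0, -0.6], "twist": [0, 0, 0], "jaw": 40},
  {"linear": [0.13, 0, -0.6], "twist": [0, 0, 0], "jaw": 40},
])

```text
time: 58.75
tool_pos: [480.5, -22.4, 223.6]
ee_rot: [3.141, -0.002, -3.107]
contact_force: [-0.5, 0.7, -0.3]
finger_gap: 40.1
finger_force: 0.0
```

```bash
cat >> h.py <<'E'
def hole(im,m,P,z=76,r=26,pr=True):
    u,v=proj(m,P).round().astype(int); g=cv2.cvtColor(im,cv2.COLOR_BGR2GRAY)[v-r:v+r,u-r:u+r]
    t,b=cv2.threshold(g,0,255,cv2.THRESH_BINARY_INV+cv2.THRESH_OTSU)
    n,l,s,ce=cv2.connectedComponentsWithStats(b)
    for i in range(1,n):
        x,y,w,h,a=s[i]
        if a>25 and x>0 and y>0 and x+w<2*r and y+h<2*r: print('hole',t,s[i],ce[i]+[u-r,v-r],plane(m,ce[i]+[u-r,v-r],z))
E
python3 -c "
from h import *
im,m=snap('w15');o=tool();print(o[0],o[2]['ee_rot'],proj(m,[480,-22,76]))
for r in(18,22,26,32): hole(im,m,[480,-22,76],r=r)
"
```

```text
[480.2233 -22.3778 223.0958] [ 3.1411 -0.0034 -3.1065] [325.5078 221.2505]
hole 192.0 [  9   9  18  18 246] [325.939  220.5366] [479.4712 -21.7107  76.    ]
hole 198.0 [ 13  13  18  19 258] [325.9186 220.7054] [479.5943 -21.7211  76.    ]
hole 201.0 [ 17  17  19  19 265] [325.966  220.6906] [479.5825 -21.6878  76.    ]
hole 193.0 [ 23  23  18  18 246] [325.939  220.5366] [479.4712 -21.7107  76.    ]
```

The tab hole shows cleanly at (479.5,-21.7). Going to the pin next with the same tool yaw, so measuring offsets cancel.

```bash
python3 -c "
from h import *
S=camera_model('scene')
print('cup',plane(S,(506,300),0),plane(S,(513,262),90),plane(S,(551,268),90),'globe base',plane(S,(497,160),0))
move([540,140,223],np.pi+.035);move([625,286,205],np.pi+.035)"
```

```text
cup [783.4842 206.6078   0.    ] [764.8409 211.468   90.    ] [812.9257 259.4167  90.    ] globe base [427.6983 566.5493   0.    ]
linear [-0.2617  0.6407 -0.0002] twist [ 0.0003 -0.0022  0.    ]
linear [-0.6222  1.2124  0.0708] twist [ 0.0003 -0.0022  0.    ]
```

Cup is well clear (x ≥ 765).

Call:
send_rows([
  {"linear": [-0.08, 0.2, 0], "twist": [0, 0, 0], "jaw": 40},
  {"linear": [-0.17, 0.4, 0], "twist": [0, 0, 0], "jaw": 40},
  {"linear": [-0.26, 0.6, 0], "twist": [0, 0, 0], "jaw": 40},
  {"linear": [-0.36, 0.8, 0], "twist": [0, 0, 0], "jaw": 40},
  {"linear": [-0.5, 1, 0], "twist": [0, 0, 0], "jaw": 40},
  {"linear": [-0.5, 1, 0], "twist": [0, 0, 0], "jaw": 40},
])

```text
time: 59.55
tool_pos: [597.7, 234.8, 221.3]
ee_rot: [-3.141, -0.004, -3.103]
contact_force: [0.1, 0.1, 0.1]
finger_gap: 40.0
finger_force: 0.0
```

```bash
python3 -c "
from h import *
o=tool();print(o[0]);move([625,286,205],np.pi+.035)"
```

```text
[597.731  234.764  221.2604]
linear [-0.1172  0.2006  0.0644] twist [-0.0004 -0.0028  0.0023]
```

Call:
send_rows([
  {"linear": [-0.117, 0.195, 0.064], "twist": [0, 0, 0.002], "jaw": 40},
  {"linear": [-0.117, 0.195, 0.064], "twist": [0, 0, 0.002], "jaw": 40},
  {"linear": [-0.117, 0.195, 0.064], "twist": [0, 0, 0.002], "jaw": 40},
  {"linear": [-0.117, 0.195, 0.064], "twist": [0, 0, 0.002], "jaw": 40},
  {"linear": [-0.117, 0.195, 0.064], "twist": [0, 0, 0.002], "jaw": 40},
])

```text
time: 60.18
tool_pos: [625.0, 280.4, 210.2]
ee_rot: [3.141, 0.001, -3.111]
contact_force: [-0.2, 0.3, -1.2]
finger_gap: 40.2
finger_force: 0.0
```

```bash
cat >> h.py <<'E'
def pin(im,m,P,z=58,th=170,r=34):
    u,v=proj(m,P).round().astype(int); g=cv2.cvtColor(im,cv2.COLOR_BGR2GRAY)[v-r:v+r,u-r:u+r]
    n,l,s,ce=cv2.connectedComponentsWithStats((g>th).astype('u1'))
    for i in range(1,n):
        if s[i,4]>120: print('pin',s[i],ce[i]+[u-r,v-r],plane(m,ce[i]+[u-r,v-r],z))
E
python3 -c "
from h import *
im,m=snap('w16');o=tool();print(o[0],o[2]['ee_rot'])
for t in(150,170,190,205): pin(im,m,[625,286,58],th=t)
"
```

```text
[625.0938 280.6158 210.1991] [ 3.1412  0.0012 -3.1106]
pin [ 21  21  26  26 507] [332.5779 219.5779] [624.6632 285.9625  58.    ]
pin [ 50  58  18  10 153] [358.5425 248.8431] [646.1304 305.7627  58.    ]
pin [ 22  22  25  24 476] [332.6492 219.4832] [624.592  286.0116  58.    ]
pin [ 22  22  24  24 459] [332.5773 219.5991] [624.6789 285.9626  58.    ]
pin [ 22  22  24  24 436] [332.5115 219.6009] [624.6815 285.9151  58.    ]
```

Call:
send_rows([
  {"linear": [0.001, 0.022, 0.2], "twist": [0, 0, 0], "jaw": 40},
  {"linear": [0.001, 0.022, 0.36], "twist": [0, 0, 0], "jaw": 40},
  {"linear": [0.001, 0.022, 0.46], "twist": [0, 0, 0], "jaw": 40},
  {"linear": [0.001, 0.022, 0.52], "twist": [0, 0, 0], "jaw": 40},
  {"linear": [0.001, 0.022, 0.52], "twist": [0, 0, 0], "jaw": 40},
  {"linear": [0.001, 0.022, 0.52], "twist": [0, 0, 0], "jaw": 40},
  {"linear": [0.001, 0.022, 0.52], "twist": [0, 0, 0], "jaw": 40},
])

```text
time: 61.1
tool_pos: [625.8, 287.4, 81.0]
ee_rot: [3.141, 0.003, -3.11]
contact_force: [-0.5, 0.3, 0.4]
finger_gap: 40.2
finger_force: 0.0
```

```bash
python3 -c "
from h import *
for i in range(1):
    o=tool();print(o[0]);move([624.65,286,44],np.pi+.035)"
```

```text
[625.774  287.4352  81.0147]
linear [ 0.0051 -0.0058  0.148 ] twist [ 0.0007  0.0018 -0.002 ]
```

Call:
send_rows([
  {"linear": [0.005, -0.006, 0.03], "twist": [0, 0, 0], "jaw": 40},
  {"linear": [0.005, -0.006, 0.08], "twist": [0, 0, 0], "jaw": 40},
  {"linear": [0.005, -0.006, 0.12], "twist": [0, 0, 0], "jaw": 40},
  {"linear": [0.005, -0.006, 0.142], "twist": [0, 0, 0], "jaw": 40},
  {"linear": [0.005, -0.006, 0.148], "twist": [0, 0, 0], "jaw": 40},
  {"linear": [0.005, -0.006, 0.148], "twist": [0, 0, 0], "jaw": 40},
  {"linear": [0.005, -0.006, 0.148], "twist": [0, 0, 0], "jaw": 40},
])

```text
time: 61.98
tool_pos: [623.8, 285.6, 42.6]
ee_rot: [3.141, 0.001, -3.11]
contact_force: [0.2, -0.9, -0.2]
finger_gap: 40.3
finger_force: 0.0
```

Call:
send_rows([
  {"linear": [0, 0, 0], "twist": [0, 0, 0], "jaw": 12},
  {"linear": [0, 0, 0], "twist": [0, 0, 0], "jaw": 12},
  {"linear": [0, 0, 0], "twist": [0, 0, 0], "jaw": 12},
  {"linear": [0, 0, 0], "twist": [0, 0, 0], "jaw": 12},
  {"linear": [0, 0, 0], "twist": [0, 0, 0], "jaw": 12},
], newtons=12)

```text
time: 62.6
tool_pos: [623.5, 285.5, 42.4]
ee_rot: [3.141, 0.0, -3.11]
contact_force: [-0.1, 0.2, 1.3]
finger_gap: 17.5
finger_force: 12.0
```

Call:
send_rows([
  {"linear": [0, 0, -0.03], "twist": [0, 0, 0], "jaw": 12},
  {"linear": [0, 0, -0.08], "twist": [0, 0, 0], "jaw": 12},
  {"linear": [0, 0, -0.16], "twist": [0, 0, 0], "jaw": 12},
  {"linear": [0, 0, -0.28], "twist": [0, 0, 0], "jaw": 12},
  {"linear": [0, 0, -0.44], "twist": [0, 0, 0], "jaw": 12},
  {"linear": [0.1, -0.16, -0.54], "twist": [0, 0, 0], "jaw": 12},
  {"linear": [0.2, -0.36, -0.54], "twist": [0, 0, 0], "jaw": 12},
  {"linear": [0.3, -0.56, -0.54], "twist": [0, 0, 0], "jaw": 12},
  {"linear": [0.4, -0.76, -0.54], "twist": [0, 0, 0], "jaw": 12},
  {"linear": [0.5, -0.96, -0.54], "twist": [0, 0, 0], "jaw": 12},
])

```text
time: 63.85
tool_pos: [505.9, 40.2, 179.1]
ee_rot: [-3.141, 0.003, -3.109]
contact_force: [0.5, -0.5, 0.6]
finger_gap: 17.4
finger_force: 12.0
```

```bash
python3 -c "
from h import *
o=tool();print(o[0],o[2]['finger_gap']);move([478.4,-22.1,140],np.pi+.033)"
```

```text
[505.8655  40.1688 179.0992] 17.41508016643056
linear [ 0.1184 -0.2453  0.1561] twist [-0.0002  0.0019 -0.0003]
```

Call:
send_rows([
  {"linear": [0.06, -0.12, 0.05], "twist": [0, 0, 0], "jaw": 12},
  {"linear": [0.118, -0.22, 0.1], "twist": [0, 0, 0], "jaw": 12},
  {"linear": [0.118, -0.245, 0.156], "twist": [0, 0, 0], "jaw": 12},
  {"linear": [0.118, -0.245, 0.156], "twist": [0, 0, 0], "jaw": 12},
  {"linear": [0.118, -0.245, 0.156], "twist": [0, 0, 0], "jaw": 12},
  {"linear": [0.118, -0.245, 0.156], "twist": [0, 0, 0], "jaw": 12},
])

```text
time: 64.6
tool_pos: [479.5, -19.9, 138.8]
ee_rot: [3.142, 0.001, -3.109]
contact_force: [0.1, 0.3, -0.8]
finger_gap: 17.5
finger_force: 12.0
```

```bash
python3 -c "
from h import *
im,m=snap('w17');im2,_=snap('scene3','scene');im3,_=snap('side3','side')
o=tool();print(o[0],o[2]['finger_gap'],o[2]['ee_rot']);move([478.4,-22.1,118],np.pi+.033)
S,D=camera_model('scene'),camera_model('side');c=o[0]-[0,0,40]
t=[]
for I,M in((im2,S),(im3,D)):
    u,v=proj(M,c).astype(int); t.append(cv2.resize(I[v-40:v+40,u-40:u+40],(400,400),interpolation=cv2.INTER_CUBIC))
cv2.imwrite('pics/c17.png',np.hstack(t))"
```

```text
[479.0667 -20.1495 138.4778] 17.391790127411536 [-3.1416  0.0005 -3.1088]
linear [ 0.003  -0.0077  0.0819] twist [-0.      0.0003 -0.0001]
```

View pics/c17.png

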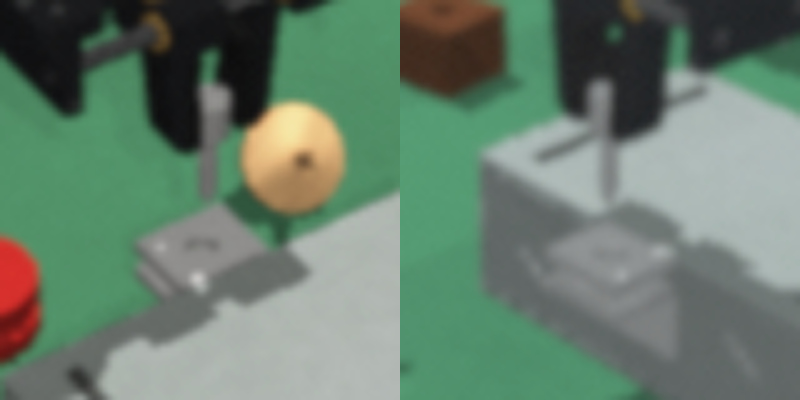

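The pin hangs upright over the tab hole (scene crop: tip (207,195), hole (203,245); side crop: tip (608,195), hole (607,255)). The lid is shut flat. Lowering to just above the tab.

Call:
send_rows([
  {"linear": [0.003, -0.0077, 0.02], "twist": [0, 0, 0], "jaw": 12},
  {"linear": [0.003, -0.0077, 0.05], "twist": [0, 0, 0], "jaw": 12},
  {"linear": [0.003, -0.0077, 0.07], "twist": [0, 0, 0], "jaw": 12},
  {"linear": [0.003, -0.0077, 0.078], "twist": [0, 0, 0], "jaw": 12},
  {"linear": [0.003, -0.0077, 0.078], "twist": [0, 0, 0], "jaw": 12},
  {"linear": [0.003, -0.0077, 0.078], "twist": [0, 0, 0], "jaw": 12},
  {"linear": [0.003, -0.0077, 0.078], "twist": [0, 0, 0], "jaw": 12},
])

```text
time: 65.62
tool_pos: [478.1, -22.6, 118.9]
ee_rot: [-3.142, 0.001, -3.11]
contact_force: [-0.2, 0.1, 0.1]
finger_gap: 17.4
finger_force: 12.0
```

```bash
python3 -c "
from h import *
o=tool();print(o[0],o[2]['contact_force'],o[2]['ee_rot']);move([478.4,-22.1,100],np.pi+.033)"
```

```text
[478.1482 -22.6012 118.9176] [-0.2319  0.1028  0.0847] [-3.1415  0.0005 -3.1097]
linear [-0.001   0.002   0.0757] twist [-0.      0.0003 -0.0007]
```

Call:
send_rows([
  {"linear": [-0.001, 0.002, 0.01], "twist": [0, 0, 0], "jaw": 12},
  {"linear": [-0.001, 0.002, 0.02], "twist": [0, 0, 0], "jaw": 12},
  {"linear": [-0.001, 0.002, 0.03], "twist": [0, 0, 0], "jaw": 12},
  {"linear": [-0.001, 0.002, 0.04], "twist": [0, 0, 0], "jaw": 12},
  {"linear": [-0.001, 0.002, 0.04], "twist": [0, 0, 0], "jaw": 12},
])

```text
time: 66.25
tool_pos: [477.9, -22.0, 108.3]
ee_rot: [3.142, -0.001, -3.11]
contact_force: [0.1, -0.6, -0.4]
finger_gap: 17.4
finger_force: 12.0
```

No contact, so the tip is inside the tab. Continuing through the lug.

Call:
send_rows([
  {"linear": [-0.001, 0, 0.015], "twist": [0, 0, 0], "jaw": 12},
  {"linear": [-0.001, 0, 0.03], "twist": [0, 0, 0], "jaw": 12},
  {"linear": [-0.001, 0, 0.045], "twist": [0, 0, 0], "jaw": 12},
  {"linear": [-0.001, 0, 0.06], "twist": [0, 0, 0], "jaw": 12},
  {"linear": [-0.001, 0, 0.06], "twist": [0, 0, 0], "jaw": 12},
])

```text
time: 66.88
tool_pos: [478.0, -22.0, 93.1]
ee_rot: [3.141, -0.001, -3.11]
contact_force: [0.8, 0.1, 0.0]
finger_gap: 17.6
finger_force: 12.0
```

Call:
send_rows([
  {"linear": [0, 0, 0.02], "twist": [0, 0, 0], "jaw": 12},
  {"linear": [0, 0, 0.04], "twist": [0, 0, 0], "jaw": 12},
  {"linear": [0, 0, 0.052], "twist": [0, 0, 0], "jaw": 12},
  {"linear": [0, 0, 0.057], "twist": [0, 0, 0], "jaw": 12},
  {"linear": [0, 0, 0.057], "twist": [0, 0, 0], "jaw": 12},
])

```text
time: 67.5
tool_pos: [478.4, -22.1, 79.3]
ee_rot: [-3.142, -0.0, -3.11]
contact_force: [-0.2, 0.2, -0.2]
finger_gap: 17.7
finger_force: 12.0
```

Head is about 1 mm above the tab. Releasing and retreating, then checking numerically.

Call:
send_rows([
  {"linear": [0, 0, 0.002], "twist": [0, 0, 0], "jaw": 12},
  {"linear": [0, 0, 0.002], "twist": [0, 0, 0], "jaw": 30},
  {"linear": [0, 0, 0.002], "twist": [0, 0, 0], "jaw": 34},
  {"linear": [0, 0, 0.002], "twist": [0, 0, 0], "jaw": 34},
  {"linear": [0, 0, -0.08], "twist": [0, 0, 0], "jaw": 34},
  {"linear": [0, 0, -0.3], "twist": [0, 0, 0], "jaw": 34},
  {"linear": [0, 0, -0.5], "twist": [0, 0, 0], "jaw": 34},
  {"linear": [0, 0, -0.58], "twist": [0, 0, 0], "jaw": 34},
  {"linear": [0, 0, -0.58], "twist": [0, 0, 0], "jaw": 34},
  {"linear": [0, 0, -0.58], "twist": [0, 0, 0], "jaw": 34},
])

```text
time: 68.75
tool_pos: [477.6, -22.0, 223.1]
ee_rot: [3.141, -0.002, -3.11]
contact_force: [-0.1, 0.5, -0.4]
finger_gap: 34.5
finger_force: 0.0
```

```bash
python3 -c "
from h import *
im,m=snap('w18');o=tool();print(o[0])
u,v=proj(m,[479.5,-21.7,94]).round().astype(int);g=cv2.cvtColor(im,cv2.COLOR_BGR2GRAY)
print(u,v,g[v-24:v+25:4,u-24:u+25:4])
for t in (215,225,235): pin(im,m,[479.5,-21.7,94],z=94,th=t,r=24)
# side/scene: predicted head-top and head-bottom pixels, and bright head extents
for n in('scene','side'):
    I,M=snap(n+'4',n); G=cv2.cvtColor(I,cv2.COLOR_BGR2GRAY)
    a=proj(M,[479.5,-21.7,94]).round().astype(int);b=proj(M,[479.5,-21.7,76]);print(n,a,b,G[a[1]-10:a[1]+22:2,a[0]-12:a[0]+13:2])
"
```

```text
[477.3086 -21.9357 222.6125]
325 231 [[177 178 184 240 241 238 236 237 237 237 238 237 240]
 [179 180 182 241 240 236 236 236 236 237 237 238 241]
 [179 180 183 232 222 138 136 167 235 237 238 240 241]
 [183 183 182 167 113 179 222 188 149 237 240 242 242]
 [182 184 182 124 179 214 243 242 234 222 242 242 241]
 [181 179 181 168 180 210 242 242 242 226 241 241 241]
 [180 181 179 176 180 210 242 242 241 239 241 241 241]
 [180 181 180 174 180 210 242 241 241 240 241 241 241]
 [181 180 189 213 180 209 242 241 238 241 242 241 241]
 [178 178 210 240 239 234 239 239 240 241 241 241 241]
 [177 179 207 240 240 240 239 240 240 240 240 240 240]
 [138 138 162 202 199 198 199 202 202 202 201 204 206]
 [142 142 167 214 213 210 212 214 213 212 211 213 214]]
pin [   9    0   39   44 1286] [332.3554 228.8779] [478.0537 -16.9795  94.    ]
pin [   9    0   39   43 1248] [332.4688 229.0304] [478.1564 -16.9001  94.    ]
pin [  10    0   38   42 1105] [333.4271 228.7991] [477.9788 -16.2643  94.    ]
scene [327 219] [327.3661 225.521 ] [[124 125 124 123 123 125 124 124 123 119 142 185 190]
 [123 123 123 12
[... 1025 characters left out ...]
79 181 181 182 182 181 180 180 179 181]
 [107 113 122 149 172 196 204 200 184 181 180 181 181]
 [ 98 100 105 117 153 210 213 188 164 178 182 181 180]
 [100 100 107 134 150 163 157 142 140 174 181 179 179]
 [110 134 174 208 191 135 133 129 141 191 188 179 168]
 [141 195 215 218 195 135 131 127 143 197 204 169 136]
 [125 161 191 210 204 167 143 132 137 155 163 148 131]
 [117 143 146 169 202 207 174 145 145 144 138 131 119]
 [145 161 137 133 146 157 147 143 138 131 126 123 111]
 [121 128 130 132 132 128 128 128 125 128 131 129 119]
 [102 108 117 124 133 135 132 128 133 135 130 120 118]
 [100 101 103 111 122 137 138 135 132 126 122 123 125]
 [100 102 102 102 105 114 123 124 122 124 126 126 126]]
```

Head top shows at scene (327,219) and side (297,242). Both match the fully seated height of 94 mm, and the gripper is clear. Handing in.

```bash
python3 -c "
from station import bot
print(bot.hand_in())"
```

```text
the job is handed in; nothing more can be done
None
```

I've handed in the job, with no verdict returned: all three caps lie flat in their own tray wells, the three open tubes stand upright in the box pockets, the lid is shut, and the pin is down through tab and lug with its head on the tab.

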